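# Pack and lock the lunch carrier

## Robot

A 6-joint arm with a two-finger parallel gripper is mounted at the origin on a cart in front of the work surface, level with it; the furniture and walls round the work are solid. World frame = base frame: x ahead of the robot, y to its left, z up, the work surface at z = 0. Lengths are in mm, angles in degrees, forces in N, time in s.
With the tool pointing down it reaches from about 300 to 850 mm from the base axis. Payload 4.2 kg.
Tool frame: the origin (TCP) lies on the centre line of the jaws, within the pads' length; the fingertips stand 11 mm ahead of it and the grasp point (between the pads) lies 8 mm behind it; z points along the fingers, y is the line along which they close (so a half turn about z gives the same grasp; the last joint's range is limited). The gripper opens to 91 mm and grips with 3 to 60 N. Pads are 32 mm wide; open, the fingers measure 118 mm over their backs; the gripper's body (76 mm by 178 mm) begins 60 mm behind the grasp point.
Start: joints at [-76.891, 18.312, 89.639, -0, 72.044, -1.146], TCP at [141.591, -557.31, 224.976] pointing down, gripper open.
Joint ranges: [-177.97, 177.97], [-48.28, 115.42], [12.27, 149.76], [-77.06, 257.06], [2.81, 150.46], [-146.56, 146.56]. Speed limits (degrees/s): [147.25, 147.25, 180, 180, 180, 180].

## Interface

Orientations are given as [roll, pitch, yaw] about the fixed x, y, z axes, in that order (R = Rz(yaw) Ry(pitch) Rx(roll)).
In Python, from workcell import env, grab_frame, camera_model, models gives the robot as it stands.
- The arm moves only by the shell command python3 -m crank 'ROWS' [FORCE]. ROWS is text: rows parted by semicolons, each of 7 numbers parted by spaces: the closure, from -1 (fully open) to 1 (shut), so that 0 is half open, then the shift along the tool's x, y, z in mm, then the turn, a rotation vector about the tool's x, y, z in degrees. A call has 1 to 10 rows; each row shifts and turns the commanded pose from where the row before left it, along the tool's axes as they then stand; what a row does not reach is not made up. A row lasts 1/8 s, in which the tool goes at most 62.5 mm and 10.7 degrees, less where a joint would pass 70% of its speed; a pose out of reach is approached as far as the arm can. A call is refused whole if a number of a shift passes 62.5 or a number of a turn 10.7, either way. A call with a gripper value outside its range is refused whole. The fingers move at their own pace and stop on an object; FORCE is the grip in N (left out, the last holds). Time passes only in rows, so rows that do not move let the fingers close. It gives the time, the measured TCP pose, the force, the opening and the grip force at its end, in the units of the state.
- env.state(): the state, without advancing time (a new reading comes with each control period).
- grab_frame(name): name is "scene" or "top" or "wrist"; returns the picture (384x512x3 uint8, blue, green, red); there is no depth.
- camera_model(name): a dict with "K" (3x3 intrinsics, pixels), "R" (3x3) and "t" (3): a world point X has camera coordinates R X + t; the wrist camera has in their place "mount" (4x4, takes a point from camera to tool coordinates, whose origin is the TCP and whose axes are the flange's). Camera axes: x right, y down, z forward; pixel columns grow to the right and rows downward; lengths in mm; the calibration is good to about 2 mm. A picture is of the moment at which its call begins: read the wrist's pose just before it. camera_model takes no time and is no camera call.
- env.job_done(): hands the job in; it is judged then, once.
Trained networks look in the newest picture that a camera, given by its name, has taken for a name from the list of things; names that differ only in an ending like _2 or _b are one class to them, and where a whole thing is asked for, a point or a joint stands for the part that bears it (a point fixed in the world has none). Each returns a list of dicts, best first, with "p" (0 to 1); they miss things now and then, are a little off and sometimes report something else, mostly with a low value. They report only what shows in the picture. A call takes as long as a camera call. They do not tell look-alikes from the thing itself.
- models.search_frame(name, camera): "point" ([x, y, z] in mm, in world coordinates, good to about 4 mm: the middle of the surface that is visible of it).
The state is a dict: "time_s": time; "qpos": joint angles; "qvel": joint speeds; "effort": joint torques, N m; "ee_pos": TCP position; "ee_rot": TCP orientation; "force": force on the tool from outside, world axes, zero at the start; "torque": the same for the moment, N m; "gripper_width": finger opening in mm; "gripper_force": force on a finger pad.
Only numpy, scipy, OpenCV 4.12 (cv2) and the standard library are available. Lean on these libraries where they do the work, as an engineer would, in place of code of your own. Each camera call takes 0.05 s, during which the arm holds its last target. There are 200 camera calls.

## Task

Pack the lunch carrier for carrying: stack the three lidded tubs in its bay, in any order, so that the feet of each sit right down in the recesses under it, and stand every spice jar that is out upright in a hole of the carrier's rack. When the stack is complete, swing the carrying handle shut across the top tub and push the red-headed locking pin down through fork and handle until its head is fully home; leave the bowl and the salt shaker where they are.

Things in the scene. Friction and masses are not known exactly. Their poses are not given: they have to be found in the camera images.
- carrier: Lunch carrier, fixed. Origin at worktop level under the middle of its stacking bay; z up, y along its length. Wooden deck 14 mm thick: bay part 90 (x) by 200 mm (y), then a spice rack 124 mm wide from y = -100 to -240 mm. Steel posts rise to 186 mm at both ends of the bay (hinge post y = 72 to 127 mm at its top, fork post y = -68 to -103 mm); its long (+-x) sides are open.
- bay (a point): Centre of the bay at the floor of its four corner recesses (9 mm above the worktop): the origin of the lowest tub when seated. Axes as the carrier. The recesses are 18 mm square, 5 mm deep, centred at x = +-20.5, y = +-43.5 mm, as on the tub lids.
- fork_hole (a point): Centre of the vertical 13 mm fork hole at the top face of the upper fork plate, 186 mm above the worktop: where the underside of the pin's head sits when fully home. Two plates 28 by 28 by 8 mm, their top faces at 186 and 158 mm; the handle's end lug goes between them.
- keeper_hole (a point): Mouth of the 12 mm bore in the keeper boss (26 mm square, 30 mm tall, top 186 mm above the worktop) on the hinge post, where the pin is kept at the start.
- handle_grip (a point): Middle of the handle's wooden grip, a horizontal bar 15 mm thick and 64 mm long, 211 mm above the worktop, 30 mm clear beneath. It points along the line from here to handle_hinge; with the handle shut that is the carrier's y.
- handle_hinge (a point): Point on the handle's vertical hinge axis, level with the grip; the grip's middle is 70 mm from it.
- handle (a joint): Angle of the carrying handle about its upright hinge, rad. 0 = shut at its stop: the clamp bar (16 mm wide, underside 164 mm up, 3 mm above the third seated lid) lies across the stack, its end lug (14 mm hole, 160 mm from the hinge) between the fork plates. Seen from above it opens anticlockwise, away from the robot, to at most 1.9; light friction, stays where left.
- pin: Locking pin with a red ribbed head 24 mm in diameter and 30 mm tall. Origin: centre of the underside of the head; z up through the head. Steel shank 10 mm in diameter, 52 mm long, tapered over the last 8 mm. At the start it stands upright in the keeper boss. 60 g.
- well0 (a point): Spice rack place 1 of 4: centre of the floor of a 46 mm round recess in the deck, 6 mm deep (floor 8 mm above the worktop), in which a jar stands. The jar goes down through a chamfered 45 mm hole in a board above, whose top is 56 mm above the worktop. Holes are 72 mm apart in the carrier's x and 56 mm in its y.
- well1 (a point): Spice rack place 2 of 4: centre of the floor of a 46 mm round recess in the deck, 6 mm deep (floor 8 mm above the worktop), in which a jar stands. The jar goes down through a chamfered 45 mm hole in a board above, whose top is 56 mm above the worktop. Holes are 72 mm apart in the carrier's x and 56 mm in its y.
- well2 (a point): Spice rack place 3 of 4: centre of the floor of a 46 mm round recess in the deck, 6 mm deep (floor 8 mm above the worktop), in which a jar stands. The jar goes down through a chamfered 45 mm hole in a board above, whose top is 56 mm above the worktop. Holes are 72 mm apart in the carrier's x and 56 mm in its y.
- well3 (a point): Spice rack place 4 of 4: centre of the floor of a 46 mm round recess in the deck, 6 mm deep (floor 8 mm above the worktop), in which a jar stands. The jar goes down through a chamfered 45 mm hole in a board above, whose top is 56 mm above the worktop. Holes are 72 mm apart in the carrier's x and 56 mm in its y.
- tub_blue: Slim food tub with blue lid, 64 (x) by 110 (y) by 54 mm tall, same either way round. Origin: centre of its underside at the foot tips; z up, y along it. Round tapered corner feet, 14 mm wide, 6 mm tall, at x = +-20.5, y = +-43.5 mm; the lid has matching 18 mm recesses, 5 mm deep, so a stacked tub adds 49 mm. Straight sides 6 to 54 mm up; grip across the 64 mm. 150 to 310 g.
- tub_green: Slim food tub with green lid, 64 (x) by 110 (y) by 54 mm tall, same either way round. Origin: centre of its underside at the foot tips; z up, y along it. Round tapered corner feet, 14 mm wide, 6 mm tall, at x = +-20.5, y = +-43.5 mm; the lid has matching 18 mm recesses, 5 mm deep, so a stacked tub adds 49 mm. Straight sides 6 to 54 mm up; grip across the 64 mm. 150 to 310 g.
- tub_orange: Slim food tub with orange lid, 64 (x) by 110 (y) by 54 mm tall, same either way round. Origin: centre of its underside at the foot tips; z up, y along it. Round tapered corner feet, 14 mm wide, 6 mm tall, at x = +-20.5, y = +-43.5 mm; the lid has matching 18 mm recesses, 5 mm deep, so a stacked tub adds 49 mm. Straight sides 6 to 54 mm up; grip across the 64 mm. 150 to 310 g.
- spice_1: Glass spice jar with a dark cap, 41 mm in diameter, 105 mm tall, standing. Origin: centre of its base, z up. May be absent. About 110 g.
- spice_2: Glass spice jar with a dark cap, 41 mm in diameter, 105 mm tall, standing. Origin: centre of its base, z up. May be absent. About 110 g.
- spice_3: Glass spice jar with a dark cap, 41 mm in diameter, 105 mm tall, standing. Origin: centre of its base, z up. May be absent. About 110 g.
- spice_4: Glass spice jar with a dark cap, 41 mm in diameter, 105 mm tall, standing. Origin: centre of its base, z up. May be absent. About 110 g.
- dip_bowl: White dip bowl, 115 mm across, 56 mm tall, standing at the far right of the work, by the toaster. Not part of the job. Origin: centre of its base.
- salt_shaker: Salt shaker, 44 mm across, 90 mm tall, standing behind the carrier. Not part of the job. Origin: centre of its base.
Mind the look-alikes: they are no part of the job. Leave any purple look-alike of the spice_2 alone.

How it is judged (in metres and radians):
On the way, in this order (a step that is already met when the one before it is completed fails the run):
1. all three tubs are stacked in the bay, feet seated in the recesses (horizontal distance between each of tub_blue, tub_green, tub_orange and bay below 0.007 m and angle between the y axis of each of tub_blue, tub_green, tub_orange and the y axis of carrier, either way round below 0.08 rad and angle between each of tub_blue, tub_green, tub_orange's own z axis and vertical below 0.05 rad and (z of tub_blue in the frame of bay between -0.0025 and 0.0025 m or z of tub_blue in the frame of bay between 0.0465 and 0.0515 m or z of tub_blue in the frame of bay between 0.0955 and 0.1005 m) and linear speed of each of tub_blue, tub_green, tub_orange below 0.03 m/s and (z of tub_green in the frame of bay between -0.0025 and 0.0025 m or z of tub_green in the frame of bay between 0.0465 and 0.0515 m or z of tub_green in the frame of bay between 0.0955 and 0.1005 m) and (z of tub_orange in the frame of bay between -0.0025 and 0.0025 m or z of tub_orange in the frame of bay between 0.0465 and 0.0515 m or z of tub_orange in the frame of bay between 0.0955 and 0.1005 m)), for 0.2 s.
2. the handle is shut across the stack (value of joint handle below 0.04 rad), for 0.2 s.
3. the pin is pushed through fork and handle, head home (horizontal distance between pin and fork_hole below 0.005 m and z of pin in the frame of fork_hole between -0.004 and 0.003 m and angle between pin's own z axis and vertical below 0.15 rad and linear speed of pin below 0.03 m/s), for 0.2 s.
At the end, for the whole second after the job is handed in: Tubs stacked in the bay, any order: each centred to 7 mm and 0.08 rad, level to 0.05 rad, seated to 2.5 mm; handle shut to 0.04 rad; pin in the fork hole (5 mm), head home to 3 mm, upright to 0.15 rad; jars upright (0.12 rad) on a rack recess floor (4 mm), centred to 7 mm; at rest (all of step 1 and all of step 3 and value of joint handle below 0.04 rad and (horizontal distance between spice_1 and well0 below 0.007 m or horizontal distance between spice_1 and well1 below 0.007 m or horizontal distance between spice_1 and well2 below 0.007 m or horizontal distance between spice_1 and well3 below 0.007 m) and z of spice_1 in the frame of well0 between -0.004 and 0.004 m and angle between each of spice_1, spice_2, spice_3, spice_4's own z axis and vertical below 0.12 rad and linear speed of each of spice_1, spice_2, spice_3, spice_4 below 0.03 m/s and (horizontal distance between spice_2 and well0 below 0.007 m or horizontal distance between spice_2 and well1 below 0.007 m or horizontal distance between spice_2 and well2 below 0.007 m or horizontal distance between spice_2 and well3 below 0.007 m) and z of spice_2 in the frame of well0 between -0.004 and 0.004 m and (horizontal distance between spice_3 and well0 below 0.007 m or horizontal distance between spice_3 and well1 below 0.007 m or horizontal distance between spice_3 and well2 below 0.007 m or horizontal distance between spice_3 and well3 below 0.007 m) and z of spice_3 in the frame of well0 between -0.004 and 0.004 m and (horizontal distance between spice_4 and well0 below 0.007 m or horizontal distance between spice_4 and well1 below 0.007 m or horizontal distance between spice_4 and well2 below 0.007 m or horizontal distance between spice_4 and well3 below 0.007 m) and z of spice_4 in the frame of well0 between -0.004 and 0.004 m); the robot touches nothing.
It fails at once if the bowl is shoved or knocked (more than 3 cm) (distance of dip_bowl from where it was at the start of the episode above 0.03 m).
It fails at once if the salt shaker is shoved or knocked (more than 3 cm) (distance of salt_shaker from where it was at the start of the episode above 0.03 m).
Of spice_1, spice_2, spice_3, spice_4 only 2 to 4 are there at a start; the rules pass over those that are not, and their reading is None.
At some moment in a run one of tub_blue, tub_green, tub_orange may be knocked a few centimetres aside while the robot is not near it.
It also fails if it takes over 210 s, if anything falls off the work surface, if the arm or the gripper's body presses on something with over 40 N, if the wrist force passes 120 N, or if a joint passes its speed limit or range.

## Working session

There is one attempt and no reset: what is moved stays moved. The work goes in short steps, Python scripts to look and compute and a shell command to move; the robot and the scene stay as the last step left them, time stands still between calls to the robot, and variables do not carry over. Pictures are saved under pics/ and viewed, at most 14 in all, crops included, and the job is handed in when it is done.

```bash
ls; mkdir -p pics; cat > h.py <<'E'
import numpy as np, cv2
from workcell import env, grab_frame, camera_model, models
def snap(cam,fn): 
    im=grab_frame(cam); cv2.imwrite('pics/'+fn,im); return im
def find(n,cam,k=5):
    for d in models.search_frame(n,cam)[:k]:
        p=np.array(d['point']); m=camera_model(cam); uv=''
        if 'R' in m:
            c=np.array(m['R'])@p+np.array(m['t']).ravel(); q=np.array(m['K'])@c; uv=(q[:2]/q[2]).round()
        print(n,cam,round(d['p'],2),p.round(1),uv)
E
python3 - <<'E'
from h import *
print(env.state())
for c in ('scene','top'):
    im=snap(c,c+'0.png'); m=camera_model(c); print(c,{k:np.array(v).round(3).tolist() for k,v in m.items()})
print(camera_model('wrist'))
for n in ['carrier','tub_blue','tub_green','tub_orange','spice_1','pin','handle_grip','dip_bowl','salt_shaker']: find(n,'top')
E
```

```text
pics
{'time_s': 0.0, 'qpos': array([-7.68898652e+01,  1.83535954e+01,  8.97070069e+01, -1.64349597e-03,
        7.20436459e+01, -1.14662335e+00]), 'qvel': array([ 0.14678701, -0.15943539,  0.06343846,  0.04494306, -0.00102301,
        0.04317184]), 'effort': array([ 1.00928919e-03, -4.12458694e+01, -2.31974423e+01,  7.29937828e-02,
        4.58069961e-02, -1.31979191e-04]), 'ee_pos': array([ 141.47842061, -556.81937247,  224.09660335]), 'ee_rot': array([-1.79895741e+02, -5.23904959e-04,  1.42572657e+01]), 'force': array([ 0.25003583, -0.08797163,  0.26517535]), 'torque': array([-0.04877597, -0.01717165, -0.01798472]), 'gripper_force': 0.0, 'gripper_width': 91.21284072434568}
scene {'K': [[438.888, 0.0, 256.406], [0.0, 438.888, 187.037], [0.0, 0.0, 1.0]], 'R': [[-0.765, -0.644, -0.001], [-0.411, 0.489, -0.769], [0.496, -0.588, -0.639]], 't': [378.497, 379.382, 1082.369]}
top {'K': [[448.471, 0.0, 252.81], [0.0, 448.471, 205.56], [0.0, 0.0, 1.0]], 'R': [[0.003, -1.0, 0.002], [-0.981, -0.003, -0.195], [0.195, -0.001, -0.981]], 't': [-97.238, 610.954, 1238.93]}
{'K': array([[279.28116109
[... 561 characters left out ...]
-419.5   52.8] [366. 255.]
tub_green top 0.72 [ 427.7 -230.6   50.9] [300. 270.]
tub_orange top 0.73 [587.7  43.5  13.4] [206. 216.]
tub_orange top 0.57 [435.6 160.6  53. ] [162. 267.]
spice_1 top 0.78 [ 605.2 -300.1  105.9] [326. 205.]
spice_1 top 0.74 [ 509.7 -312.3  105.9] [331. 239.]
spice_1 top 0.68 [ 420.2 -120.6  107.2] [262. 271.]
spice_1 top 0.67 [415.8  13.7 109.8] [212. 273.]
spice_1 top 0.64 [ 384.9 -328.5  100.7] [339. 285.]
pin top 0.38 [ 471.  -417.5   55.3] [366. 255.]
handle_grip top 0.63 [674.4 200.8 171.1] [142. 174.]
dip_bowl top 0.95 [ 627.  -431.1   20.7] [365. 203.]
salt_shaker top 0.6 [588.8  44.1  14. ] [206. 216.]
salt_shaker top 0.52 [734.7  29.5  75.8] [210. 163.]
```

```bash
python3 - <<'E'
import cv2
a=cv2.imread('pics/top0.png'); c=a[130:320,110:410]; cv2.imwrite('pics/top0c.png',cv2.resize(c,None,fx=2.6,fy=2.6,interpolation=cv2.INTER_CUBIC))
E
```

```text
(no output)
```

View pics/top0c.png

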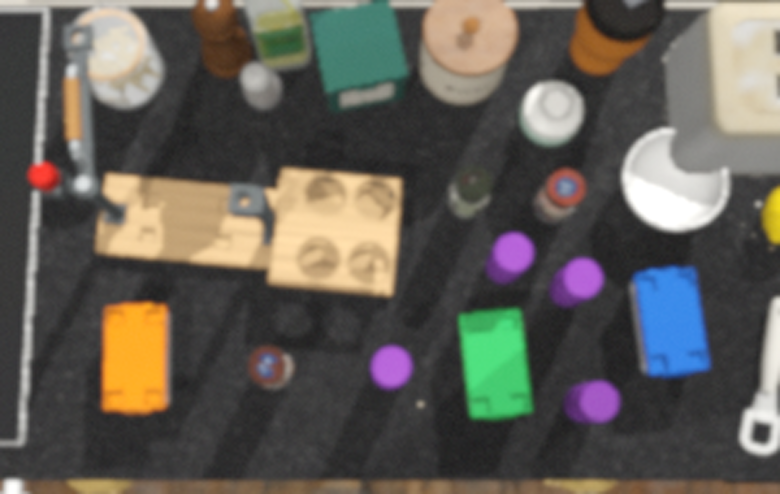

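View pics/scene0.png

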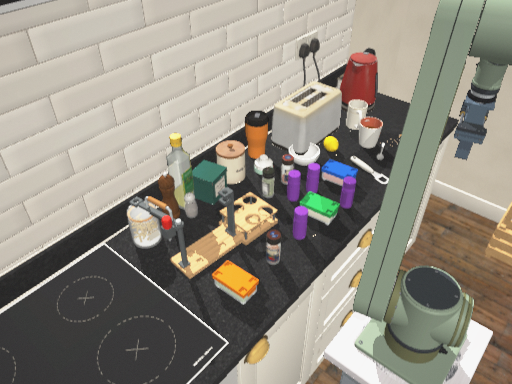

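The top crop shows the carrier on the left with its rack at crop (335,235), the pin at (42,175) and the tubs at (135,358), (495,363) and (672,320). There are four purple look-alikes and three other jars: (468,195), (560,195) and (270,368). Next I'll look from near with the wrist camera.

```bash
cat >> h.py <<'E'
from scipy.spatial.transform import Rotation as Ro
def Rt(yaw): return Ro.from_euler('xyz',[180,0,yaw],degrees=True).as_matrix()
def plan(x,y,z,yaw,n=None,start=None):
    """print per-row tool shift (mm) and turn about tool z (deg) to reach the TCP pose"""
    s=env.state(); p0=np.array(s['ee_pos']) if start is None else np.array(start[:3],float); y0=s['ee_rot'][2] if start is None else start[3]
    dyaw=(yaw-y0+180)%360-180; d=np.array([x,y,z])-p0
    m=max(int(np.ceil(max(np.linalg.norm(d)/55,abs(dyaw)/10.5))),1); n=n or m
    print('dist',np.linalg.norm(d).round(),'dyaw',round(dyaw,2),'rows',n)
    for i in range(n):
        print((Rt(y0+dyaw*i/n).T@(d/n)).round(1).tolist(), 'turn',round(-dyaw/n,2))
def wristcam(s=None):
    s=s or env.state(); T=np.eye(4); T[:3,:3]=Ro.from_euler('xyz',s['ee_rot'],degrees=True).as_matrix(); T[:3,3]=s['ee_pos']
    return T@np.array(camera_model('wrist')['mount'])
def wproj(P,C):
    K=np.array(camera_model('wrist')['K']); c=(np.atleast_2d(P)-C[:3,3])@C[:3,:3]; q=c@K.T; return q[:,:2]/q[:,2:]
def wray(uv,z,C):
    K=np.array(camera_model('wrist')['K']); d=C[:3,:3]@np.linalg.inv(K)@np.array([uv[0],uv[1],1.]); o=C[:3,3]; return o+d*(z-o[2])/d[2]
E
python3 - <<'E'
from h import *
plan(450,-230,330,90)
E
```

```text
dist 462.0 dyaw 75.74 rows 9
[42.2, -26.8, -11.7] turn -8.42
[45.6, -20.3, -11.7] turn -8.42
[48.1, -13.4, -11.7] turn -8.42
[49.6, -6.3, -11.7] turn -8.42
[50.0, 1.1, -11.7] turn -8.42
[49.3, 8.4, -11.7] turn -8.42
[47.5, 15.5, -11.7] turn -8.42
[44.7, 22.3, -11.7] turn -8.42
[41.0, 28.6, -11.7] turn -8.42
```

```bash
python3 -m crank '-1 42 -27 -12 0 0 -8.4; -1 46 -20 -12 0 0 -8.4; -1 48 -13 -12 0 0 -8.4; -1 50 -6 -12 0 0 -8.4; -1 50 1 -12 0 0 -8.4; -1 49 8 -12 0 0 -8.4; -1 47 15 -12 0 0 -8.4; -1 45 22 -12 0 0 -8.4; -1 41 29 -12 0 0 -8.4; -1 0 0 0 0 0 0'
python3 - <<'E'
from h import *
s=env.state(); print(s['ee_pos'],s['ee_rot'])
C=wristcam(s); im=snap('wrist','w1.png')
cv2.imwrite('pics/w1b.png',cv2.resize(im,(768,576),interpolation=cv2.INTER_CUBIC))
for n in ['tub_blue','spice_1','tub_green']:
  for d in models.search_frame(n,'wrist')[:9]: print(n,round(d['p'],2),np.round(d['point'],1),wproj(d['point'],C).round())
plan(560,110,360,90)
E
```

```text
time_s: 1.8
ee_pos: [452.4, -228.7, 333.7]
ee_rot: [179.9, 0.0, 90.1]
force: [-0.2, -0.3, -0.2]
gripper_width: 91.4
gripper_force: 0.0
[ 452.44788264 -228.74196359  333.72866488] [1.79876519e+02 2.73683265e-02 9.01310379e+01]
tub_blue 0.79 [ 475.5 -396.8   49.6] [[267. 253.]]
tub_blue 0.37 [572.6 -64.5  56.8] [[339.  45.]]
spice_1 0.98 [ 540.  -239.8  105.7] [[315. 174.]]
spice_1 0.89 [ 609.7 -291.3   92.7] [[357. 205.]]
spice_1 0.86 [ 384.9 -322.   102.1] [[209. 226.]]
spice_1 0.62 [ 422.5 -116.3  104. ] [[231.  81.]]
spice_1 0.57 [ 512.  -305.5  103.6] [[294. 216.]]
spice_1 0.54 [425.   -6.2  25. ] [[236.   5.]]
tub_green 0.66 [ 434.5 -231.9   54.8] [[243. 161.]]
tub_green 0.46 [572.2 -60.2  54. ] [[339.  42.]]
tub_green 0.35 [ 609.4 -294.3   94.8] [[357. 207.]]
dist 360.0 dyaw 0.25 rows 7
[48.8, 15.6, -3.9] turn -0.04
[48.8, 15.6, -3.9] turn -0.04
[48.8, 15.6, -3.9] turn -0.04
[48.8, 15.7, -3.9] turn -0.04
[48.8, 15.7, -3.9] turn -0.04
[48.8, 15.7, -3.9] turn -0.04
[48.8, 15.8, -3.9] turn -0.04
```

View pics/w1b.png

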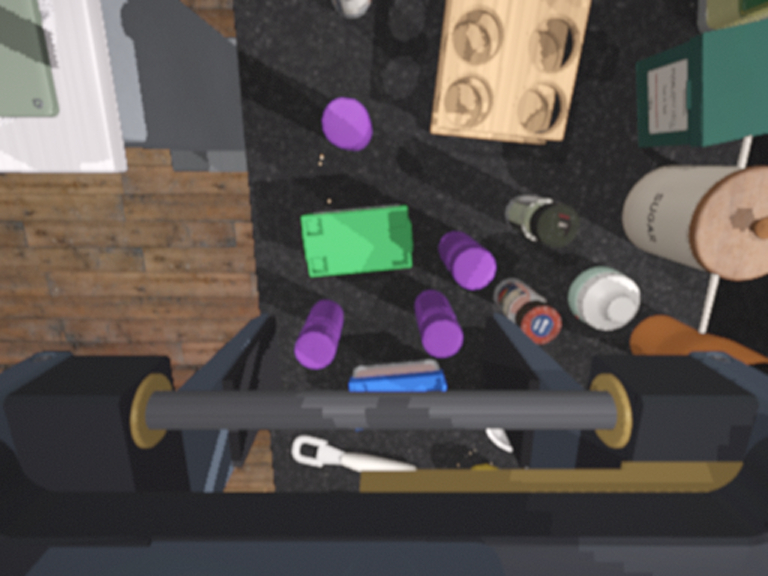

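The wrist view, in enlarged pixels, shows the green tub at (358,240) and purple look-alikes at (347,125), (467,262), (438,325) and (320,335). The olive-cap jar is at (545,220) and the red/blue-cap jar at (530,315). The rack is at the top.

```bash
python3 -m crank '-1 49 15.7 -4 0 0 0; -1 49 15.7 -4 0 0 0; -1 49 15.7 -4 0 0 0; -1 49 15.7 -4 0 0 0; -1 49 15.7 -4 0 0 0; -1 49 15.7 -4 0 0 0; -1 45 13 -2 0 0 0; -1 0 0 0 0 0 0; -1 0 0 0 0 0 0'
python3 - <<'E'
from h import *
s=env.state(); print(s['ee_pos'],s['ee_rot'])
C=wristcam(s); np.save('C2.npy',C); im=snap('wrist','w2.png')
cv2.imwrite('pics/w2b.png',cv2.resize(im,(768,576),interpolation=cv2.INTER_CUBIC))
for n in ['tub_orange','spice_1','pin','handle_grip','carrier']:
  for d in models.search_frame(n,'wrist')[:9]: print(n,round(d['p'],2),np.round(d['point'],1),wproj(d['point'],C).round())
for c in ['scene','top']:
  grab_frame(c); find('spice_1',c,12)
E
```

```text
time_s: 3.12
ee_pos: [558.2, 106.6, 358.6]
ee_rot: [-179.9, 0.1, 89.8]
force: [-1.0, -0.1, 0.5]
gripper_width: 91.2
gripper_force: 0.0
[558.19290261 106.56444526 358.58057543] [-1.79946741e+02  6.19343476e-02  8.97595723e+01]
tub_orange 0.66 [439.6 158.3  49. ] [[182. 125.]]
tub_orange 0.22 [594.3  98.6  12.1] [[274. 157.]]
spice_1 0.68 [ 429.7 -113.9  106.7] [[180. 289.]]
spice_1 0.58 [426.4  30.6  62.4] [[178. 201.]]
spice_1 0.56 [ 615.8 -188.6   37.6] [[283. 299.]]
spice_1 0.45 [ 536.  -231.1   20.8] [[244. 311.]]
spice_1 0.23 [598.7  97.4  12.7] [[277. 158.]]
pin 0.64 [601.5 229.3 215.7] [[298.  62.]]
handle_grip 0.6 [674.9 203.  174.1] [[355.  91.]]
carrier 0.92 [594.6  98.4  17.5] [[275. 158.]]
spice_1 scene 0.98 [414.  -97.6  66.8] [298. 224.]
spice_1 scene 0.95 [416.6  22.8  74.4] [273. 245.]
spice_1 scene 0.86 [ 607.1 -291.8   74.7] [286. 167.]
spice_1 scene 0.74 [ 605.8 -193.9   67.5] [268. 182.]
spice_1 scene 0.72 [ 506.  -306.9   68.1] [313. 178.]
spice_1 scene 0.67 [ 529.8 -232.8   64. ] [294. 187.]
spice_1 scene 0.55 [ 381.4 -316.9   67.6] [347. 192.]
spice_1 top 0.77 [ 609.7 -202.3  107. ] [291. 203.]
spice_1 top 0.62 [ 537.5 -242.5  103.9] [306. 229.]
spice_1 top 0.58 [418.3  11.8 109.9] [213. 272.]
spice_1 top 0.57 [ 605.  -296.3  106.7] [325. 205.]
spice_1 top 0.54 [ 384.6 -326.5  103.4] [338. 285.]
spice_1 top 0.53 [ 510.  -312.8  105.4] [332. 239.]
spice_1 top 0.49 [ 422.1 -119.   108.2] [261. 271.]
spice_1 top 0.36 [577.7  -8.6  15.3] [224. 219.]
```

View pics/w2b.png

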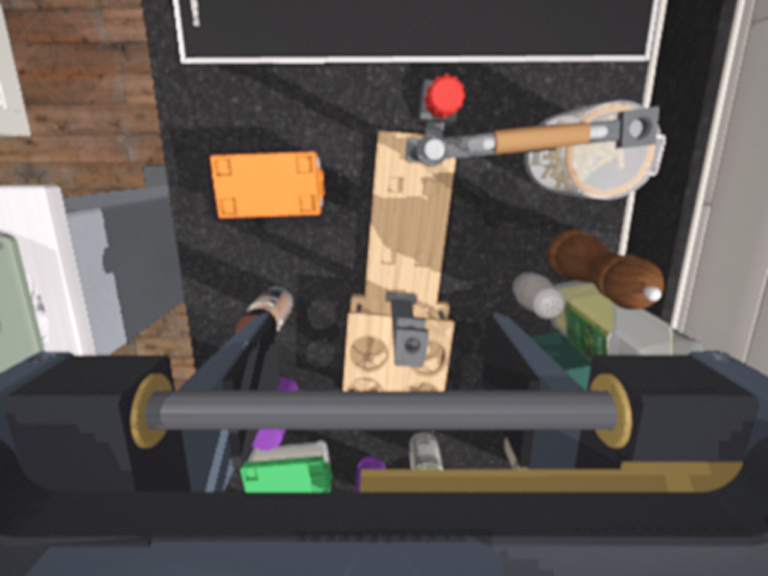

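```bash
python3 - <<'E'
import cv2, numpy as np
w=cv2.imread('pics/w2.png')[75:265,225:315]; a=cv2.resize(w,None,fx=3.1,fy=3.1,interpolation=cv2.INTER_CUBIC)
s=cv2.imread('pics/scene0.png'); 
b=[cv2.resize(s[y-22:y+22,x-22:x+22],(196,196),interpolation=cv2.INTER_CUBIC) for x,y in((273,245),(286,167),(268,182))]
t=cv2.imread('pics/top0.png')
c=[cv2.resize(t[y-18:y+18,x-18:x+18],(196,196),interpolation=cv2.INTER_CUBIC) for x,y in((213,272),(325,205),(291,203))]
R=np.hstack([np.vstack(b),np.vstack(c)]); H=max(R.shape[0],a.shape[0]); p=lambda i:cv2.copyMakeBorder(i,0,H-i.shape[0],0,0,cv2.BORDER_CONSTANT)
o=np.hstack([p(a),p(R)]);print(o.shape,a.shape);cv2.imwrite('pics/m1.png',o)
E
```

```text
(589, 671, 3) (589, 279, 3)
```

View pics/m1.png

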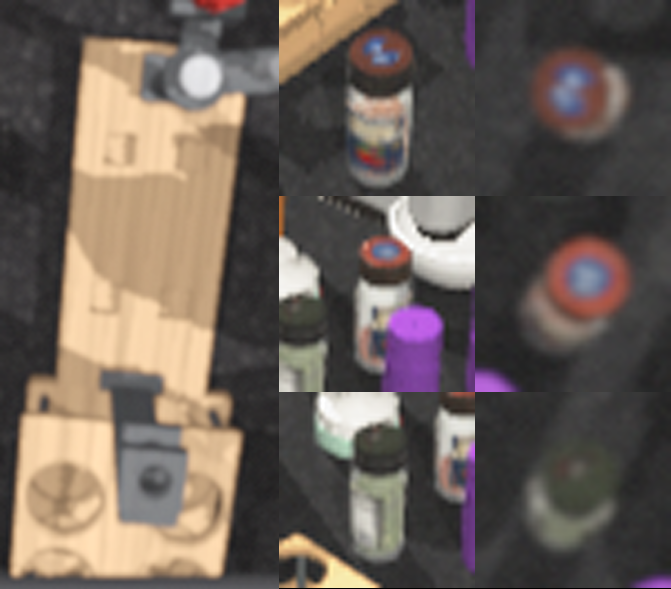

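All three candidates fit the description: glass jars with dark caps at top px (213,272), (325,205) and (291,203), detected at 105 mm height. The purple ones stay out of it. Next is fitting the carrier pose.

```bash
python3 - <<'E'
from h import *
C=np.load('C2.npy')
px=lambda u,v:(225+u/3.1,75+v/3.1)
W={}
for n,u,v,z in [('decknw',83,38,14),('recA',120,150,14),('recC',103,295,14),('edgeL2',58,372,14),('edgeR1',243,110,14),('edgeR2',208,392,14),('fork',155,483,186),('rackL',22,415,56),('rackR',242,432,56),('rackL2',10,572,56),('rackR2',228,575,56),('hole1',66,497,56),('hole2',193,507,56),('hingetop',200,76,200)]:
    W[n]=wray(px(u,v),z,C); print(n,W[n].round(1))
W['pin']=wray((445/1.5,96/1.5),216,C); W['lug']=wray((641/1.5,127/1.5),176,C);W['grip']=wray((542/1.5,137/1.5),218,C)
for k in('pin','lug','grip'):print(k,W[k].round(1))
pts=[('decknw',-45,100),('recA',-20.5,43.5),('recC',-20.5,-43.5),('rackL',-62,None),('rackR',62,None),('edgeL2',-45,None),('edgeR1',45,None),('edgeR2',45,None),('rackL2',-62,None),('rackR2',62,None),('hole1',-36,None),('hole2',36,None),('fork',0,None)]
from scipy.optimize import least_squares
def loc(p,n):
    c,s=np.cos(p[2]),np.sin(p[2]); d=W[n][:2]-p[:2]; return np.array([c*d[0]+s*d[1],-s*d[0]+c*d[1]])
def f(p):
    r=[]
    for n,x,y in pts:
        q=loc(p,n)
        if x is not None:r.append(q[0]-x)
        if y is not None:r.append(q[1]-y)
    return r
r=least_squares(f,[590,105,-.08],loss='soft_l1',f_scale=1.5); print(r.x,np.degrees(r.x[2]));
for n,x,y in pts+[('pin',0,0),('lug',0,0),('grip',0,0),('hingetop',0,0)]: print(n,x,y,loc(r.x,n).round(1))
E
```

```text
decknw [554.  218.5  14. ]
recA [574.7 158.6  14. ]
recC [565.1  74.5  14. ]
edgeL2 [537.7  26.5  14. ]
edgeR1 [643.5 180.2  14. ]
edgeR2 [629.8  13.3  14. ]
fork [584.5  31.9 186. ]
rackL [518.5  14.2  56. ]
rackR [644.1   3.4  56. ]
rackL2 [508.7 -86.3  56. ]
rackR2 [640.  -88.8  56. ]
hole1 [543. -37.  56.]
hole2 [617.5 -43.7  56. ]
hingetop [596.3 193.7 200. ]
pin [600.4 227.  216. ]
lug [757.2 209.9 176. ]
grip [666.8 200.9 218. ]
[ 5.91290976e+02  1.14934772e+02 -8.19785569e-02] -4.697025321740154
decknw -45 100 [-45.6 100.1]
recA -20.5 43.5 [-20.1  42.1]
recC -20.5 -43.5 [-22.8 -42.4]
rackL -62 None [ -64.3 -106.4]
rackR 62 None [  61.8 -106.8]
edgeL2 -45 None [-46.2 -92.5]
edgeR1 45 None [46.7 69.3]
edgeR2 45 None [ 46.7 -98.1]
rackL2 -62 None [ -65.8 -207.4]
rackR2 62 None [  65.2 -199. ]
hole1 -36 None [ -35.7 -155.4]
hole2 36 None [  39.1 -155.9]
fork 0 None [ -0.  -83.4]
pin 0 0 [-1.000e-01  1.124e+02]
lug 0 0 [157.6 108.3]
grip 0 0 [68.3 91.8]
hingetop 0 0 [-1.4 78.9]
```

```bash
cat >> h.py <<'E'
RNG={'orange':((5,150,120),(20,255,255)),'green':((45,120,80),(80,255,255)),'blue':((100,140,80),(118,255,255))}
def lid(im,col,C,z=54):
    hsv=cv2.cvtColor(im,cv2.COLOR_BGR2HSV); m=cv2.inRange(hsv,*map(np.array,RNG[col])); m=cv2.morphologyEx(m,cv2.MORPH_OPEN,np.ones((3,3)))
    c=max(cv2.findContours(m,cv2.RETR_EXTERNAL,cv2.CHAIN_APPROX_NONE)[0],key=cv2.contourArea)
    P=np.array([wray(p[0]+0.0,z,C)[:2] for p in c],np.float32)
    r=cv2.minAreaRect(P); b=cv2.boxPoints(r); e1,e2=b[1]-b[0],b[2]-b[1]; L=e1 if np.linalg.norm(e1)>np.linalg.norm(e2) else e2
    print(col,'centre',np.round(r[0],1),'size',np.round(r[1],1),'long axis deg',round(np.degrees(np.arctan2(L[1],L[0]))%180,1),'area',cv2.contourArea(c)); return r
E
python3 - <<'E'
from h import *
C2=np.load('C2.npy'); lid(cv2.imread('pics/w2.png'),'orange',C2)
C1=wristcam({'ee_pos':[452.45,-228.74,333.73],'ee_rot':[179.877,.027,90.131]}); np.save('C1.npy',C1); w1=cv2.imread('pics/w1.png')
lid(w1,'green',C1)
p=np.array([591.3,114.9]);a=np.radians(-4.7)
for n,u,v,z in [('h',477,35,56),('h',551,43,56),('h',466,101,56),('h',541,107,56),('endL',432,131,56),('endR',562,140,56)]:
    w=wray((u/1.5,v/1.5),z,C1); d=w[:2]-p; print(n,w.round(1),(np.cos(a)*d[0]+np.sin(a)*d[1]).round(1),(-np.sin(a)*d[0]+np.cos(a)*d[1]).round(1))
plan(439,160,180,180)
E
```

```text
orange centre [435.5 161.5] size [120.3  68.4] long axis deg 1.7 area 2987.5
green centre [ 427.3 -231.9] size [116.4  67.9] long axis deg 5.4 area 2869.0
h [541.  -37.2  56. ] -37.7 -155.7
h [610.4 -43.6  56. ] 32.0 -156.4
h [534.2 -93.7  56. ] -39.8 -212.5
h [607.2 -98.8  56. ] 33.4 -211.7
endL [ 502.4 -121.    56. ] -69.3 -242.4
endR [ 631.4 -129.    56. ] 59.9 -239.8
dist 221.0 dyaw 90.17 rows 9
[5.8, -13.3, 19.9] turn -10.02
[8.0, -12.1, 19.9] turn -10.02
[10.0, -10.5, 19.9] turn -10.02
[11.6, -8.6, 19.9] turn -10.02
[13.0, -6.5, 19.9] turn -10.02
[13.9, -4.1, 19.9] turn -10.02
[14.4, -1.6, 19.9] turn -10.02
[14.4, 0.9, 19.9] turn -10.02
[14.1, 3.4, 19.9] turn -10.02
```

```bash
python3 -m crank '-1 6 -13 20 0 0 -10.2; -1 8 -12 20 0 0 -10.2; -1 10 -10.5 20 0 0 -10.2; -1 12 -9 20 0 0 -10.2; -1 13 -6.5 20 0 0 -10.2; -1 14 -4 20 0 0 -10.2; -1 14 -2 20 0 0 -10.2; -1 14 1 20 0 0 -10.2; -1 14 3 20 0 0 -10.2; -1 0 0 0 0 0 0'
python3 - <<'E'
from h import *
s=env.state(); print(s['ee_pos'],s['ee_rot'])
C=wristcam(s); im=snap('wrist','w3.png'); r=lid(im,'orange',C)
for d in models.search_frame('tub_orange','wrist')[:3]: print(d)
E
```

```text
time_s: 4.88
ee_pos: [437.2, 158.1, 177.9]
ee_rot: [-179.9, -0.2, -178.4]
force: [-0.3, -0.3, 0.2]
gripper_width: 91.1
gripper_force: 0.0
[437.22503111 158.1141898  177.9296889 ] [-1.79937996e+02 -1.79150437e-01 -1.78406272e+02]
orange centre [430.8 161.5] size [116.   66.5] long axis deg 1.6 area 6477.5
{'point': [426.5, 160.5, 50.2], 'p': 0.72}
```

View pics/w3.png

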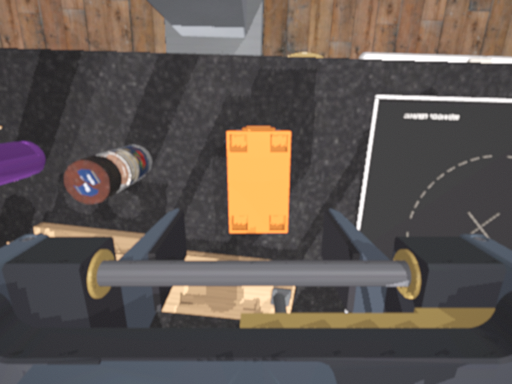

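The lid spans cols 227–290 and rows 130–233, with a latch beyond row 130, so the tub centre is about (433, 161.5). I'll descend and grip.

```bash
python3 -m crank '-1 4 3.5 40 0 0 0; -1 0 0 40 0 0 0; -1 0 0 34 0 0 0; -1 0 0 20 0 0 0; -1 0 0 0 0 0 0; 1 0 0 0 0 0 0; 1 0 0 0 0 0 0; 1 0 0 0 0 0 0; 1 0 0 0 0 0 0; 1 0 0 0 0 0 0' 30
python3 - <<'E'
from h import *
plan(591,115,44,85.3,1)
p=env.state()['ee_pos']; print(p)
plan(591,115,300,85.3,None,[p[0],p[1],280,-178.4])
E
```

```text
time_s: 6.22
ee_pos: [435.3, 161.9, 45.8]
ee_rot: [180.0, 0.1, -178.4]
force: [0.1, 0.2, 6.0]
gripper_width: 63.8
gripper_force: 30.0
dist 163.0 dyaw -96.34 rows 1
[-154.3, -51.3, 1.8] turn 96.34
[435.30616862 161.91403279  45.75207352]
dist 164.0 dyaw -96.3 rows 10
[-15.4, -5.1, -2.0] turn 9.63
[-16.1, -2.5, -2.0] turn 9.63
[-16.3, 0.3, -2.0] turn 9.63
[-16.0, 3.0, -2.0] turn 9.63
[-15.3, 5.6, -2.0] turn 9.63
[-14.1, 8.1, -2.0] turn 9.63
[-12.6, 10.3, -2.0] turn 9.63
[-10.7, 12.3, -2.0] turn 9.63
[-8.5, 13.9, -2.0] turn 9.63
[-6.0, 15.1, -2.0] turn 9.63
```

```bash
python3 -m crank '1 0 0 -20 0 0 0; 1 0 0 -40 0 0 0; 1 0 0 -50 0 0 0; 1 0 0 -50 0 0 0; 1 0 0 -50 0 0 0; 1 0 0 -44 0 0 0; 1 0 0 0 0 0 0' && python3 -m crank '1 -15 -5 0 0 0 9.6; 1 -16 -2.5 0 0 0 9.6; 1 -16 0 0 0 0 9.6; 1 -16 3 0 0 0 9.6; 1 -15 5.5 0 0 0 9.6; 1 -14 8 0 0 0 9.6; 1 -12.5 10 0 0 0 9.6; 1 -11 12 0 0 0 9.6; 1 -8.5 14 0 0 0 9.6; 1 -6 15 0 0 0 9.6'; python3 -m crank '1 0 0 0 0 0 0; 1 0 0 0 0 0 0'
python3 - <<'E'
from h import *
s=env.state(); C=wristcam(s); im=snap('wrist','w4.png')
hsv=cv2.cvtColor(im,cv2.COLOR_BGR2HSV); m=cv2.inRange(hsv,*map(np.array,RNG['orange']))
m=cv2.morphologyEx(m,cv2.MORPH_OPEN,np.ones((3,3))); ys,xs=np.where(m>0); print(ys.min(),ys.max(),xs.min(),xs.max())
cv2.imwrite('pics/w4b.png',cv2.resize(im,(768,576),interpolation=cv2.INTER_CUBIC))
plan(591.3,115,300,85.3,1)
E
```

```text
time_s: 7.1
ee_pos: [435.9, 162.1, 301.9]
ee_rot: [179.9, 0.4, -178.3]
force: [0.1, 0.9, -2.2]
gripper_width: 63.7
gripper_force: 30.0
time_s: 8.35
ee_pos: [588.4, 114.4, 296.2]
ee_rot: [-179.7, 0.1, 85.3]
force: [-0.3, 1.1, -2.2]
gripper_width: 63.8
gripper_force: 30.0
time_s: 8.6
ee_pos: [587.8, 114.8, 297.6]
ee_rot: [-179.8, 0.0, 85.8]
force: [-0.0, -0.1, -1.8]
gripper_width: 63.6
gripper_force: 30.0
143 313 195 313
dist 4.0 dyaw -0.48 rows 1
[0.4, 3.4, -1.9] turn 0.48
```

View pics/w4b.png

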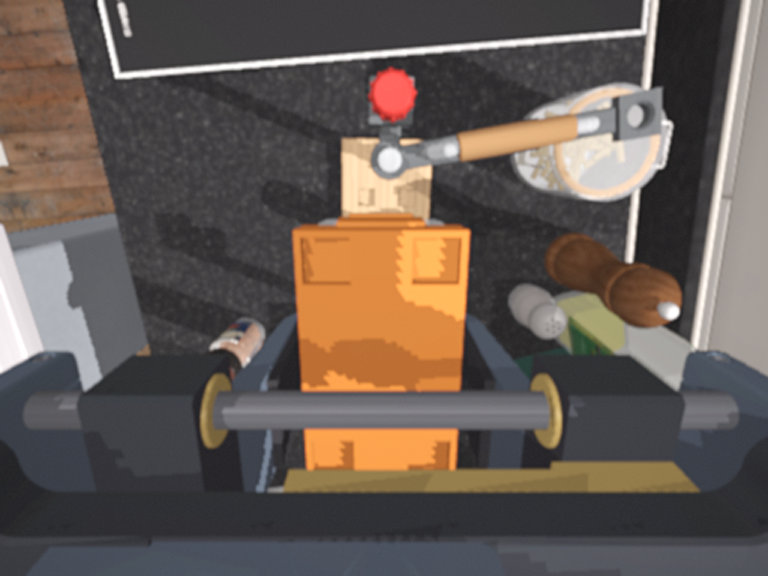

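The held tub's lid has its front edge at row 152 (cols 196–313) and its front recesses at about (218,173) and (292,173). I'll work out its offset in the hand.

```bash
cat >> h.py <<'E'
CAR=np.array([591.3,114.9]); CA=np.radians(-4.7)
def loc(w):
    d=np.array(w)[:2]-CAR; return np.array([np.cos(CA)*d[0]+np.sin(CA)*d[1],-np.sin(CA)*d[0]+np.cos(CA)*d[1]])
def wor(x,y): return CAR+np.array([np.cos(CA)*x-np.sin(CA)*y,np.sin(CA)*x+np.cos(CA)*y])
E
python3 - <<'E'
from h import *
s=env.state(); C=wristcam(s); Rm=Rt(s['ee_rot'][2]); p=s['ee_pos']
for n,u,v in [('edgeL',294,229),('edgeR',470,229),('recL',327,260),('recR',436,260),('rear recL',334,456),('rear recR',430,456)]:
    w=wray((u/1.5,v/1.5),p[2]+10,C); print(n,(Rm.T@(w-p)).round(1))
print('hinge',loc(wray((389/1.5,158/1.5),200,C)),'pin',loc(wray((392/1.5,93/1.5),216,C)),'deck corner', loc(wray((342/1.5,138/1.5),14,C)), 'recess',loc(wray((367/1.5,194/1.5),14,C)),'deckR',loc(wray((433/1.5,200/1.5),14,C)),'deckL',loc(wray((341/1.5,200/1.5),14,C)))
E
```

```text
edgeL [ 55.6 -32.  -10. ]
edgeR [ 55.6  31.3 -10. ]
recL [ 44.1 -20.5 -10. ]
recR [ 44.2  19.5 -10. ]
rear recL [-41.3 -20.6 -10. ]
rear recR [-41.2  20.2 -10. ]
hinge [-0.16198903 80.5691784 ] pin [  0.67919307 113.50297303] deck corner [-44.36490149 100.73066121] recess [-19.32792828  45.95753256] deckR [49.51579282 40.43337017] deckL [-46.46689264  39.58245986]
```

```bash
python3 -m crank '1 0.4 4 20 0 0 0.4; 1 0 0 45 0 0 0; 1 0 0 45 0 0 0; 1 0 0 45 0 0 0; 1 0 0 25 0 0 0; 1 0 0 10 0 0 0; 1 0 0 0 0 0 0; 1 0 0 0 0 0 0'
python3 - <<'E'
from h import *
for i in range(3):
    s=env.state(); print(s['ee_pos'],s['ee_rot'],s['force'],loc(s['ee_pos'])); grab_frame('wrist')
E
```

```text
time_s: 9.65
ee_pos: [593.8, 115.1, 110.5]
ee_rot: [179.8, -0.0, 85.3]
force: [-0.2, -0.1, -1.0]
gripper_width: 63.9
gripper_force: 30.0
[593.77927019 115.07209194 110.45303145] [ 1.79838557e+02 -3.82357391e-02  8.52794347e+01] [-0.22634635 -0.09439636 -0.9639793 ] [2.45683241 0.37466096]
[593.7732547  115.02549827 110.47374589] [ 1.79834424e+02 -3.85316306e-02  8.52705301e+01] [-0.44058216  0.4192294  -1.58425976] [2.45465496 0.32773107]
[593.64969061 114.99258968 110.32408382] [ 1.79851479e+02 -3.35938837e-02  8.52669119e+01] [ 0.25354131 -0.58512653 -1.74851306] [2.33420285 0.28480848]
```

```bash
python3 -m crank '1 0 -1.9 10 0 0 0; 1 0 0 20 0 0 0; 1 0 0 12 0 0 0; 1 0 0 6 0 0 0; 1 0 0 4 0 0 0; 1 0 0 0 0 0 0; 1 0 0 0 0 0 0'
python3 - <<'E'
from h import *
s=env.state(); print(s['ee_pos'],s['ee_rot'],s['force'],loc(s['ee_pos']))
E
python3 -m crank '1 0 0 3 0 0 0; 1 0 0 2 0 0 0; 1 0 0 0 0 0 0; 1 0 0 0 0 0 0'
```

```text
time_s: 10.68
ee_pos: [591.4, 115.0, 57.4]
ee_rot: [179.9, -0.0, 85.3]
force: [-0.3, -0.1, -2.2]
gripper_width: 63.9
gripper_force: 30.0
[591.35713981 115.02944203  57.39464032] [ 1.79943284e+02 -9.32727534e-03  8.52534687e+01] [-0.26221008 -0.14193172 -2.15908359] [0.04634139 0.13368871]
time_s: 11.18
ee_pos: [591.5, 115.1, 54.7]
ee_rot: [179.9, -0.0, 85.3]
force: [-2.7, -0.7, 13.1]
gripper_width: 63.7
gripper_force: 30.0
```

Contact came at TCP z 54.7, which matches pickup height plus 9 mm, so it's seated. Release and lift.

```bash
python3 -m crank '-1 0 0 0 0 0 0; -1 0 0 0 0 0 0; -1 0 0 0 0 0 0; -1 0 0 -20 0 0 0; -1 0 0 -55 0 0 0; -1 0 0 -60 0 0 0; -1 0 0 -60 0 0 0; -1 0 0 -50 0 0 0; -1 0 0 0 0 0 0'
python3 - <<'E'
from h import *
s=env.state(); C=wristcam(s); im=snap('wrist','w5.png'); r=lid(im,'orange',C,63); print(loc(r[0]))
cv2.imwrite('pics/w5b.png',cv2.resize(im[60:330,130:370],(720,810))[:600])
t=snap('top','t1.png'); find('tub_green','top'); find('tub_blue','top')
plan(432,-230,200,5.4,10)
E
```

```text
time_s: 12.3
ee_pos: [592.9, 115.4, 301.7]
ee_rot: [179.5, -0.1, 85.3]
force: [0.1, 1.0, -1.1]
gripper_width: 90.9
gripper_force: 0.0
orange centre [591.  117.4] size [111.6  62.9] long axis deg 85.3 area 3150.0
[-0.49486206  2.47627918]
tub_green top 0.57 [ 425.9 -229.1   47.4] [300. 270.]
tub_blue top 0.82 [ 470.7 -418.8   53.2] [366. 255.]
tub_blue top 0.28 [573.7 -26.6  55. ] [229. 219.]
dist 391.0 dyaw -79.86 rows 10
[-35.7, -12.9, 9.5] turn 7.99
[-37.1, -7.8, 9.5] turn 7.99
[-37.8, -2.6, 9.5] turn 7.99
[-37.8, 2.7, 9.5] turn 7.99
[-37.1, 7.9, 9.5] turn 7.99
[-35.6, 13.0, 9.5] turn 7.99
[-33.5, 17.8, 9.5] turn 7.99
[-30.7, 22.3, 9.5] turn 7.99
[-27.3, 26.3, 9.5] turn 7.99
[-23.4, 29.9, 9.5] turn 7.99
```

View pics/w5b.png

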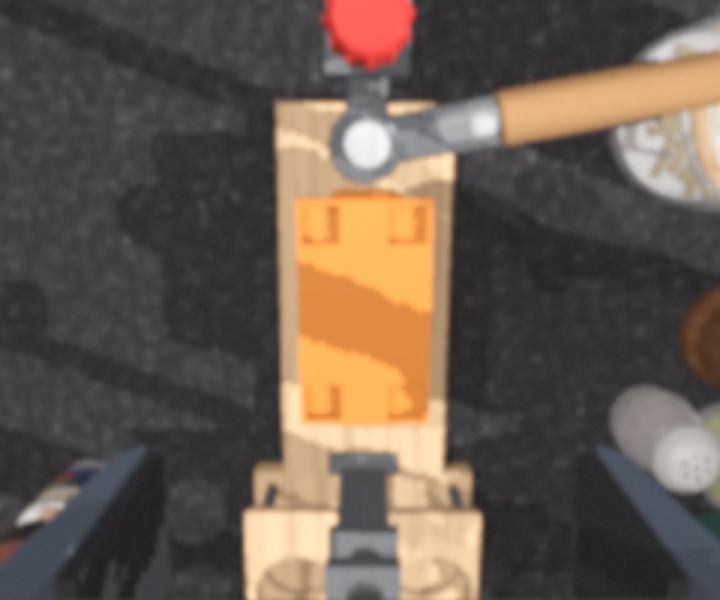

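The orange tub is seated square in the bay, and its recesses line up with the deck. Next is the green tub.

```bash
sed -i 's/591.3,114.9/591.3,115.8/' h.py; python3 -m crank '-1 -36 -13 9.5 0 0 8; -1 -37 -8 9.5 0 0 8; -1 -38 -2.5 9.5 0 0 8; -1 -38 2.5 9.5 0 0 8; -1 -37 8 9.5 0 0 8; -1 -35.5 13 9.5 0 0 8; -1 -33.5 18 9.5 0 0 8; -1 -30.5 22.5 9.5 0 0 8; -1 -27 26 9.5 0 0 8; -1 -23.5 30 9.5 0 0 8'; python3 -m crank '-1 0 0 0 0 0 0; -1 0 0 0 0 0 0'
cat >> h.py <<'E'
def nolatch(r,C,dbg=0): pass
def lid2(im,col,C,z=54):
    """lid rectangle after an opening that removes the latch; pose in the tool's terms"""
    hsv=cv2.cvtColor(im,cv2.COLOR_BGR2HSV); m=cv2.inRange(hsv,*map(np.array,RNG[col])); m=cv2.morphologyEx(m,cv2.MORPH_OPEN,np.ones((41,41)))
    ys,xs=np.where(m>0); P=np.array([wray((x,y),z,C)[:2] for x,y in zip(xs,ys)],np.float32); r=cv2.minAreaRect(P); print('no latch',np.round(r[0],1),np.round(r[1],1),round(r[2],1)); return r
E
python3 - <<'E'
from h import *
s=env.state(); C=wristcam(s); im=snap('wrist','w6.png'); print(s['ee_pos'],s['ee_rot'])
lid(im,'green',C); r=lid2(im,'green',C); plan(r[0][0],r[0][1],45.8,5.4,4)
E
```

```text
time_s: 13.75
ee_pos: [431.1, -230.4, 199.9]
ee_rot: [-179.9, 0.2, 5.0]
force: [-0.4, -1.1, 0.1]
gripper_width: 91.2
gripper_force: 0.0
time_s: 14.0
ee_pos: [432.3, -229.3, 201.0]
ee_rot: [-179.9, 0.1, 5.3]
force: [-0.3, 0.1, 0.2]
gripper_width: 91.4
gripper_force: 0.0
[ 432.31385262 -229.3271126   201.01790725] [-1.79909476e+02  8.52490004e-02  5.28255537e+00]
green centre [ 428.9 -231.4] size [116.5  66.6] long axis deg 5.4 area 5528.5Traceback (most recent call last):
  File "<stdin>", line 3, in <module>
  File "h.py", line 43, in lid2
    ys,xs=np.where(m>0); P=np.array([wray((x,y),z,C)[:2] for x,y in zip(xs,ys)],np.float32); r=cv2.minAreaRect(P); print('no latch',np.round(r[0],1),np.round(r[1],1),round(r[2],1)); return r
                                     ~~~~^^^^^^^^^^^
  File "h.py", line 27, in wray
    K=np.array(camera_model('wrist')['K']); d=C[:3,:3]@np.linalg.inv(K)@np.array([uv[0],uv[1],1.]); o=C[:3,3]; return o+d*(z-o[2])/d[2]
               ~~~~~~~~~~~~^^^^^^^^^
ValueError: time passes only in moves, steps and waits
```

```bash
sed -i "s/K=np.array(camera_model('wrist')\['K'\])/K=np.array([[279.281,0,253.561],[0,279.281,190.101],[0,0,1.]])/" h.py
python3 - <<'E'
from h import *
s=env.state(); C=wristcam(s); im=cv2.imread('pics/w6.png')
r=lid2(im,'green',C); plan(r[0][0],r[0][1],45.8,5.4,4)
E
```

```text
no latch [ 426.6 -231.6] [111.3  66.7] 5.4
dist 156.0 dyaw 0.07 rows 4
[-1.6, 0.5, 38.9] turn -0.02
[-1.6, 0.5, 38.9] turn -0.02
[-1.6, 0.5, 38.9] turn -0.02
[-1.6, 0.5, 38.9] turn -0.02
```

```bash
python3 -m crank '-1 -6.5 1.5 40 0 0 0; -1 0 0 45 0 0 0; -1 0 0 40 0 0 0; -1 0 0 20 0 0 0; -1 0 0 10 0 0 0; -1 0 0 0 0 0 0; 1 0 0 0 0 0 0; 1 0 0 0 0 0 0; 1 0 0 0 0 0 0; 1 0 0 0 0 0 0' 30
python3 - <<'E'
from h import *
s=env.state(); x,y=wor(0,0); p=s['ee_pos']; print(s['force'])
plan(x,y,330,85.25,10,[p[0],p[1],330,s['ee_rot'][2]])
E
```

```text
time_s: 15.3
ee_pos: [426.5, -232.0, 47.5]
ee_rot: [180.0, -0.0, 5.2]
force: [-0.3, 1.4, 5.0]
gripper_width: 63.5
gripper_force: 30.0
[-0.34398693  1.40374405  5.02368705]
dist 385.0 dyaw 80.01 rows 10
[19.6, -33.1, -0.0] turn -8.0
[24.0, -30.1, -0.0] turn -8.0
[28.0, -26.4, -0.0] turn -8.0
[31.4, -22.3, -0.0] turn -8.0
[34.2, -17.7, -0.0] turn -8.0
[36.3, -12.8, -0.0] turn -8.0
[37.7, -7.6, -0.0] turn -8.0
[38.4, -2.3, -0.0] turn -8.0
[38.4, 3.1, 0.0] turn -8.0
[37.6, 8.4, 0.0] turn -8.0
```

```bash
python3 -m crank '1 0 0 -20 0 0 0; 1 0 0 -45 0 0 0; 1 0 0 -60 0 0 0; 1 0 0 -60 0 0 0; 1 0 0 -60 0 0 0; 1 0 0 -38 0 0 0' && python3 -m crank '1 19.5 -33 0 0 0 -8; 1 24 -30 0 0 0 -8; 1 28 -26.5 0 0 0 -8; 1 31.5 -22 0 0 0 -8; 1 34 -17.5 0 0 0 -8; 1 36 -13 0 0 0 -8; 1 37.5 -7.5 0 0 0 -8; 1 38.5 -2.5 0 0 0 -8; 1 38.5 3 0 0 0 -8; 1 37.5 8.5 0 0 0 -8'; python3 -m crank '1 0 0 0 0 0 0; 1 0 0 0 0 0 0; 1 0 0 0 0 0 0'
cat >> h.py <<'E'
def held(im,col,s,dz):
    """held lid's front edge row and sides in tool coords; lid at tool z=-dz"""
    hsv=cv2.cvtColor(im,cv2.COLOR_BGR2HSV); m=cv2.inRange(hsv,*map(np.array,RNG[col])); m=cv2.morphologyEx(m,cv2.MORPH_OPEN,np.ones((5,61)))[:240]
    C=wristcam(s);p=np.array(s['ee_pos']);R=Rt(s['ee_rot'][2]); ys,xs=np.where(m>0); v=ys.min()
    for r in (v+4,v+45):
        x=xs[ys==r]
        if len(x):
            for u in(x.min()-.5,x.max()+.5): print('row',r,(R.T@(wray((u,r),p[2]+dz,C)-p)).round(1))
    print('front edge x',(R.T@(wray((254,v-.5),p[2]+dz,C)-p)).round(1))
E
python3 - <<'E'
from h import *
held(cv2.imread('pics/w4.png'),'orange',{'ee_pos':[587.8,114.8,297.6],'ee_rot':[180,0,85.8]},9)
s=env.state(); im=snap('wrist','w7.png'); held(im,'green',s,7.5); print(s['ee_pos'],s['ee_rot'])
x,y=wor(0,0); plan(x,y,105.5,85.25,1)
E
```

```text
time_s: 16.05
ee_pos: [426.4, -232.2, 332.8]
ee_rot: [179.9, -0.2, 5.2]
force: [1.4, -0.2, -2.1]
gripper_width: 63.6
gripper_force: 30.0
time_s: 17.3
ee_pos: [590.9, 116.2, 329.2]
ee_rot: [-179.9, 0.0, 85.5]
force: [-0.2, -0.2, -1.8]
gripper_width: 63.6
gripper_force: 30.0
time_s: 17.68
ee_pos: [590.3, 114.2, 330.0]
ee_rot: [-180.0, 0.0, 85.2]
force: [0.4, -0.0, -1.8]
gripper_width: 63.5
gripper_force: 30.0
row 155 [ 54.1 -33.1  -9. ]
row 155 [54.2 31.7 -9. ]
row 196 [ 30.7 -33.4  -9. ]
row 196 [30.7 32.  -9. ]
front edge x [56.6 -0.7 -9. ]
row 155 [ 53.9 -33.4  -7.5]
row 155 [53.9 31.5 -7.5]
row 196 [ 30.2 -33.1  -7.5]
row 196 [30.3 31.8 -7.5]
front edge x [56.4 -0.7 -7.5]
[590.33251154 114.22751757 329.95617403] [-1.79989984e+02  3.05134764e-02  8.51672384e+01]
dist 225.0 dyaw 0.09 rows 1
[1.7, 0.8, 224.6] turn -0.09
```

```bash
python3 -m crank '1 1 0 40 0 0 0; 1 0 0 55 0 0 0; 1 0 0 45 0 0 0; 1 0 0 20 0 0 0; 1 0 0 0 0 0 0; 1 0 0 0 0 0 0'; python3 - <<'E'
from h import *
plan(591.4,115.1,105.5,85.25,1)
E
```

```text
time_s: 18.48
ee_pos: [591.6, 116.0, 171.4]
ee_rot: [179.8, -0.0, 85.2]
force: [0.5, 0.3, -1.2]
gripper_width: 63.2
gripper_force: 30.0
dist 66.0 dyaw 0.03 rows 1
[-0.9, -0.2, 65.9] turn -0.03
```

```bash
python3 -m crank '1 -0.9 -0.2 25 0 0 0; 1 0 0 20 0 0 0; 1 0 0 8 0 0 0; 1 0 0 4 0 0 0; 1 0 0 0 0 0 0; 1 0 0 0 0 0 0'; python3 -m crank '1 0 0 4 0 0 0; 1 0 0 3 0 0 0; 1 0 0 2 0 0 0; 1 0 0 0 0 0 0; 1 0 0 0 0 0 0'
```

```text
time_s: 19.23
ee_pos: [591.1, 115.4, 113.8]
ee_rot: [179.9, -0.0, 85.3]
force: [-0.3, -0.3, -2.1]
gripper_width: 63.7
gripper_force: 30.0
time_s: 19.85
ee_pos: [590.5, 115.3, 105.5]
ee_rot: [180.0, -0.0, 85.3]
force: [-2.5, 0.3, 8.0]
gripper_width: 63.8
gripper_force: 30.0
```

```bash
python3 -m crank '-1 0 0 0 0 0 0; -1 0 0 0 0 0 0; -1 0 0 0 0 0 0; -1 0 0 -20 0 0 0; -1 0 0 -55 0 0 0; -1 0 0 -60 0 0 0; -1 0 0 -60 0 0 0; -1 0 0 0 0 0 0'
python3 - <<'E'
from h import *
s=env.state(); C=wristcam(s); im=snap('wrist','w8.png'); r=lid(im,'green',C,112); r=lid2(im,'green',C,112); print(loc(r[0]))
t=snap('top','t2.png'); find('tub_blue','top',2)
plan(472,-418,220,6,11)
E
```

```text
time_s: 20.85
ee_pos: [592.8, 115.8, 304.7]
ee_rot: [179.3, -0.2, 85.3]
force: [1.6, 0.2, -0.8]
gripper_width: 91.2
gripper_force: 0.0
green centre [589.4 116.6] size [112.   60.9] long axis deg 85.0 area 3802.0
no latch [589.4 116.1] [105.6  60.5] 85.2
[-1.88714536  0.18534426]
tub_blue top 0.68 [ 468.9 -417.7   55.3] [366. 255.]
dist 552.0 dyaw -79.25 rows 11
[-49.2, -6.7, 7.0] turn 7.2
[-49.6, -0.4, 7.0] turn 7.2
[-49.3, 5.8, 7.0] turn 7.2
[-48.2, 11.9, 7.0] turn 7.2
[-46.3, 17.9, 7.0] turn 7.2
[-43.7, 23.5, 7.0] turn 7.2
[-40.4, 28.8, 7.0] turn 7.2
[-36.5, 33.7, 7.0] turn 7.2
[-32.0, 38.0, 7.0] turn 7.2
[-26.9, 41.7, 7.0] turn 7.2
[-21.5, 44.7, 7.0] turn 7.2
```

```bash
python3 -m crank '-1 -49 -7 7 0 0 7.2; -1 -49.5 -0.5 7 0 0 7.2; -1 -49 6 7 0 0 7.2; -1 -48 12 7 0 0 7.2; -1 -46 18 7 0 0 7.2; -1 -43.5 23.5 7 0 0 7.2; -1 -40.5 29 7 0 0 7.2; -1 -36.5 33.5 7 0 0 7.2; -1 -32 38 7 0 0 7.2; -1 -27 41.5 7 0 0 7.2'; python3 -m crank '-1 -21.5 44.5 7 0 0 7.2; -1 0 0 0 0 0 0; -1 0 0 0 0 0 0; -1 0 0 0 0 0 0'
python3 - <<'E'
from h import *
s=env.state(); C=wristcam(s); im=snap('wrist','w9.png'); print(s['ee_pos'],s['ee_rot'])
r=lid(im,'blue',C); a=(r[2]); r=lid2(im,'blue',C); plan(r[0][0]-.8,r[0][1],46,8,1)
E
```

```text
time_s: 22.25
ee_pos: [482.4, -369.1, 226.1]
ee_rot: [-179.8, 0.2, 13.0]
force: [0.4, 0.2, 0.6]
gripper_width: 91.0
gripper_force: 0.0
time_s: 22.75
ee_pos: [473.4, -415.1, 221.6]
ee_rot: [-179.9, 0.0, 6.2]
force: [0.0, 1.0, 1.1]
gripper_width: 91.2
gripper_force: 0.0
[ 473.40341701 -415.11052445  221.58265722] [-1.79941925e+02  2.90396157e-02  6.16309801e+00]
blue centre [ 475.8 -425.3] size [117.2  66.9] long axis deg 6.2 area 5016.0
no latch [ 472.4 -425.6] [110.5  66.9] 6.2
dist 176.0 dyaw 1.83 rows 1
[-3.0, 10.2, 175.9] turn -1.83
```

```bash
python3 -m crank '-1 -3 9.5 40 0 0 0; -1 0 0 45 0 0 0; -1 0 0 45 0 0 0; -1 0 0 30 0 0 0; -1 0 0 15 0 0 0; -1 0 0 0 0 0 0; 1 0 0 0 0 0 0; 1 0 0 0 0 0 0; 1 0 0 0 0 0 0; 1 0 0 0 0 0 0' 30
python3 - <<'E'
from h import *
s=env.state(); p=s['ee_pos']; print(s['force'])
plan(591.4,115.1,350,85.25,12,[p[0],p[1],350,s['ee_rot'][2]])
E
```

```text
time_s: 24.05
ee_pos: [471.3, -426.1, 47.9]
ee_rot: [180.0, -0.0, 6.0]
force: [-1.0, 1.8, 5.6]
gripper_width: 63.6
gripper_force: 30.0
[-1.02472743  1.8382246   5.55350875]
dist 554.0 dyaw 79.21 rows 12
[14.7, -43.8, -0.0] turn -6.6
[19.6, -41.8, -0.0] turn -6.6
[24.3, -39.3, -0.0] turn -6.6
[28.7, -36.2, -0.0] turn -6.6
[32.6, -32.7, -0.0] turn -6.6
[36.2, -28.7, -0.0] turn -6.6
[39.2, -24.4, -0.0] turn -6.6
[41.8, -19.7, -0.0] turn -6.6
[43.8, -14.8, -0.0] turn -6.6
[45.2, -9.6, -0.0] turn -6.6
[46.0, -4.4, -0.0] turn -6.6
[46.2, 0.9, 0.0] turn -6.6
```

```bash
python3 -m crank '1 0 0 -20 0 0 0; 1 0 0 -45 0 0 0; 1 0 0 -60 0 0 0; 1 0 0 -60 0 0 0; 1 0 0 -60 0 0 0; 1 0 0 -57 0 0 0' && python3 -m crank '1 14.5 -44 0 0 0 -6.6; 1 19.5 -42 0 0 0 -6.6; 1 24 -39 0 0 0 -6.6; 1 28.5 -36 0 0 0 -6.6; 1 32.5 -32.5 0 0 0 -6.6; 1 36 -28.5 0 0 0 -6.6; 1 39 -24.5 0 0 0 -6.6; 1 42 -19.5 0 0 0 -6.6; 1 44 -15 0 0 0 -6.6; 1 45 -9.5 0 0 0 -6.6'; python3 -m crank '1 46 -4.5 0 0 0 -6.6; 1 46 1 0 0 0 -6.6; 1 0 0 0 0 0 0; 1 0 0 0 0 0 0; 1 0 0 0 0 0 0'
python3 - <<'E'
from h import *
s=env.state(); im=snap('wrist','w10.png'); held(im,'blue',s,7); print(s['ee_pos'],s['ee_rot'])
plan(591.4,115.1,250,85.25,1)
E
```

```text
time_s: 24.8
ee_pos: [470.8, -426.2, 350.4]
ee_rot: [180.0, 0.0, 6.0]
force: [1.3, -1.0, -3.2]
gripper_width: 63.5
gripper_force: 30.0
time_s: 26.05
ee_pos: [570.5, 25.2, 348.1]
ee_rot: [-180.0, 0.1, 72.3]
force: [-0.7, -0.4, -2.0]
gripper_width: 63.7
gripper_force: 30.0
time_s: 26.68
ee_pos: [590.2, 112.8, 348.8]
ee_rot: [-180.0, 0.0, 85.2]
force: [-0.6, -0.4, -3.1]
gripper_width: 63.8
gripper_force: 30.0
row 152 [ 55.5 -33.4  -7. ]
row 152 [55.5 31.5 -7. ]
row 193 [ 31.9 -33.1  -7. ]
row 193 [31.9 31.8 -7. ]
front edge x [58.  -0.7 -7. ]
[590.20167927 112.84700252 348.80599445] [-1.79984487e+02  3.67601770e-02  8.51552541e+01]
dist 99.0 dyaw 0.1 rows 1
[2.4, 1.0, 99.0] turn -0.1
```

```bash
python3 -m crank '1 0.8 0.5 40 0 0 0; 1 0 0 50 0 0 0; 1 0 0 30 0 0 0; 1 0 0 8 0 0 0; 1 0 0 0 0 0 0; 1 0 0 0 0 0 0'; python3 - <<'E'
from h import *
plan(591.0,113.7,155,85.25,1)
E
```

```text
time_s: 27.48
ee_pos: [592.0, 114.7, 222.9]
ee_rot: [179.8, -0.0, 85.2]
force: [0.4, -0.9, -2.7]
gripper_width: 63.7
gripper_force: 30.0
dist 68.0 dyaw 0.02 rows 1
[-1.1, -0.9, 67.9] turn -0.02
```

```bash
python3 -m crank '1 -0.9 -0.6 25 0 0 0; 1 0 0 22 0 0 0; 1 0 0 8 0 0 0; 1 0 0 4 0 0 0; 1 0 0 0 0 0 0; 1 0 0 0 0 0 0'; python3 -m crank '1 0 0 4 0 0 0; 1 0 0 3 0 0 0; 1 0 0 2 0 0 0; 1 0 0 0 0 0 0; 1 0 0 0 0 0 0'
```

```text
time_s: 28.22
ee_pos: [590.8, 114.0, 162.8]
ee_rot: [179.9, -0.0, 85.3]
force: [-0.2, 0.7, -3.2]
gripper_width: 63.7
gripper_force: 30.0
time_s: 28.85
ee_pos: [590.3, 113.9, 154.8]
ee_rot: [179.9, -0.0, 85.3]
force: [-2.2, -1.0, 7.4]
gripper_width: 63.7
gripper_force: 30.0
```

Blue came to rest at the expected z of 154.8. Release, then plan the handle push.

```bash
python3 -m crank '-1 0 0 0 0 0 0; -1 0 0 0 0 0 0; -1 0 0 0 0 0 0; -1 0 0 -20 0 0 0; -1 0 0 -55 0 0 0; -1 0 0 -60 0 0 0; -1 0 0 0 0 0 0;-1 0 0 0 0 0 0'
python3 - <<'E'
from h import *
s=env.state(); C=wristcam(s); im=snap('wrist','w11.png'); r=lid2(im,'blue',C,161); print(loc(r[0]))
cv2.imwrite('pics/w11b.png',cv2.resize(im,(768,576),interpolation=cv2.INTER_CUBIC)); print(s['ee_pos'],s['ee_rot'])
H=wor(0,78.5); print('hinge',H)
p=None
for k,th in enumerate(np.linspace(6,-94.7,13)):
    t=np.radians(th); u=np.array([np.cos(t),np.sin(t)]); n=np.array([-u[1],u[0]]); d=7.5+17+(18 if k==0 else 0); q=H+70*u+n*d
    dw=None if p is None else (Rt(85.25).T@np.r_[q-p,0]).round(1); print(k,round(th),q.round(1),dw); p=q
E
```

```text
time_s: 29.85
ee_pos: [590.0, 113.9, 287.3]
ee_rot: [-180.0, 0.0, 85.3]
force: [0.2, -0.4, -0.5]
gripper_width: 91.2
gripper_force: 0.0
no latch [589.6 116.4] [109.5  67. ] 85.3
[-1.72551266  0.47414888]
[589.96453532 113.85912761 287.3166865 ] [-1.79956156e+02  1.86009525e-02  8.52565442e+01]
hinge [597.73217293 194.03603487]
0 6 [662.9 243.6] None
1 -2 [668.7 215.6] [-27.5   8.1   0. ]
2 -11 [671.1 205. ] [-10.4   3.3   0. ]
3 -19 [671.9 194.2] [-10.7   1.7   0. ]
4 -28 [671.1 183.4] [-10.9   0.1   0. ]
5 -36 [668.8 172.8] [-10.8  -1.5  -0. ]
6 -44 [664.9 162.6] [-10.4  -3.   -0. ]
7 -53 [659.6 153.2] [-9.9 -4.5 -0. ]
8 -61 [653.  144.6] [-9.1 -5.9 -0. ]
9 -70 [645.2 137. ] [-8.2 -7.2 -0. ]
10 -78 [636.3 130.7] [-7.  -8.3 -0. ]
11 -86 [626.7 125.8] [-5.7 -9.2 -0. ]
12 -95 [616.4 122.3] [-4.3 -9.9 -0. ]
```

View pics/w11b.png

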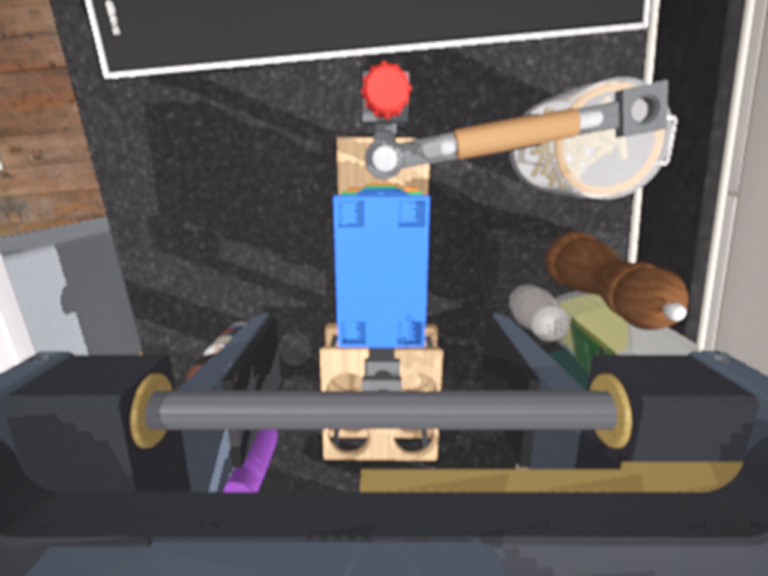

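The stack is complete: the blue lid sits square at (382,270). The handle is open, with its lug at (643,108). I'll push it shut from behind.

```bash
python3 -m crank '1 45 20.5 0 0 0 0; 1 45 20.5 0 0 0 0; 1 45 20.5 0 0 0 0; 1 0 0 0 0 0 0; 1 0 0 40 0 0 0; 1 0 0 40 0 0 0; 1 0 0 0 0 0 0; 1 0 0 0 0 0 0' 20; python3 -c "
from h import *
plan(662.9,243.6,207,85.25,1)"
```

```text
time_s: 30.9
ee_pos: [663.1, 242.9, 209.1]
ee_rot: [179.9, -0.0, 85.2]
force: [0.6, -0.6, 0.3]
gripper_width: 13.9
gripper_force: 0.0
dist 2.0 dyaw 0.03 rows 1
[0.7, -0.3, 2.1] turn -0.03
```

```bash
python3 -m crank '1 -14 4 2 0 0 0; 1 -14 4 0 0 0 0; 1 -10.5 3 0 0 0 0; 1 -10.5 1.5 0 0 0 0; 1 -11 0 0 0 0 0; 1 -11 -1.5 0 0 0 0; 1 -10.5 -3 0 0 0 0; 1 -10 -4.5 0 0 0 0'; python3 -m crank '1 -9 -6 0 0 0 0; 1 -8 -7 0 0 0 0; 1 -7 -8.5 0 0 0 0; 1 -5.5 -9 0 0 0 0; 1 0 0 0 0 0 0; 1 0 0 0 0 0 0'
python3 - <<'E'
from h import *
s=env.state(); C=wristcam(s); im=snap('wrist','w12.png'); print(s['force'],s['ee_pos'])
cv2.imwrite('pics/w12b.png',cv2.resize(im,(768,576),interpolation=cv2.INTER_CUBIC))
E
```

```text
time_s: 31.9
ee_pos: [658.5, 151.1, 205.9]
ee_rot: [180.0, 0.0, 85.3]
force: [0.7, 2.3, -0.4]
gripper_width: 0.2
gripper_force: 0.8
time_s: 32.65
ee_pos: [625.6, 124.9, 205.9]
ee_rot: [-180.0, 0.0, 85.3]
force: [-0.5, -0.4, -0.5]
gripper_width: 0.2
gripper_force: 0.0
[-0.53788406 -0.43367922 -0.51313952] [625.64099768 124.85631499 205.88665712]
```

View pics/w12b.png

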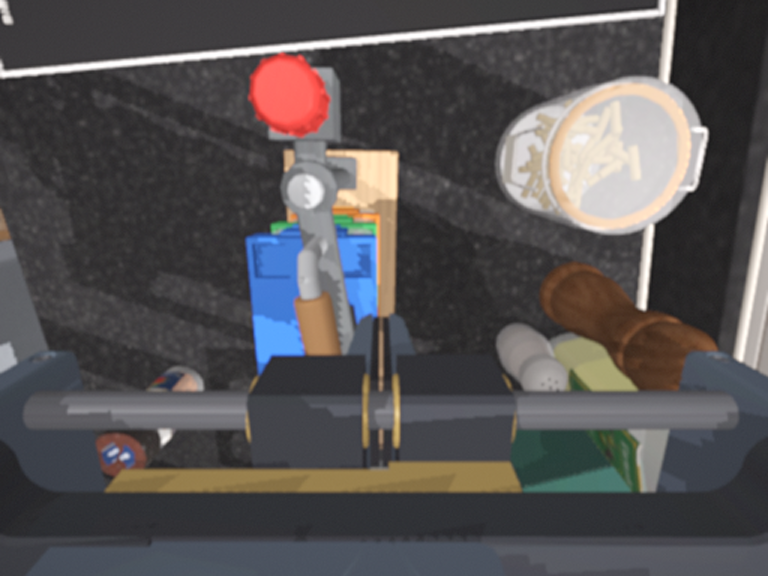

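The handle is nearly across, with its grip at (318,325), and the tubs look fine. Push to the stop.

```bash
python3 -m crank '1 -2 -5 0 0 0 0; 1 -1 -4 0 0 0 0; 1 0 -3 0 0 0 0; 1 0 0 0 0 0 0'; python3 -m crank '1 0 -2 0 0 0 0; 1 0 -2 0 0 0 0; 1 0 0 0 0 0 0'; python3 -m crank '1 0 -1.5 0 0 0 0; 1 0 -1.5 0 0 0 0; 1 0 0 0 0 0 0'
```

```text
time_s: 33.2
ee_pos: [613.2, 123.0, 206.0]
ee_rot: [-180.0, 0.0, 85.3]
force: [-0.6, 1.4, 0.1]
gripper_width: 0.7
gripper_force: 0.0
time_s: 33.58
ee_pos: [610.1, 123.1, 206.0]
ee_rot: [179.9, 0.0, 85.3]
force: [2.8, -1.3, -0.4]
gripper_width: 0.2
gripper_force: 1.2
time_s: 33.95
ee_pos: [610.0, 123.1, 206.2]
ee_rot: [179.6, 0.0, 85.2]
force: [8.7, -1.5, -3.7]
gripper_width: 0.3
gripper_force: 4.6
```

It's at the stop: TCP stalled at x 610 with 8.7 N. Back off, then look at the fork from above before fetching the pin.

```bash
python3 -m crank '-0.2 0 10 0 0 0 0; -0.2 0 10 -10 0 0 0; -0.2 0 0 -45 0 0 0; -0.2 -55 -16 -30 0 0 0; -0.2 -58 -17 0 0 0 0; -0.2 -58 -17 0 0 0 0; -0.2 -36 -8 0 0 0 0; -0.2 0 0 0 0 0 0; -0.2 0 0 0 0 0 0; -0.2 0 0 0 0 0 0'
python3 - <<'E'
from h import *
s=env.state(); C=wristcam(s); im=snap('wrist','w13.png'); print(s['ee_pos'],s['ee_rot'],wor(0,-82))
uv=wproj(np.r_[wor(0,-82),186],C)[0]; print(uv)
u,v=map(int,uv); c=im[v-60:v+40,u-60:u+60]; cv2.imwrite('pics/w13c.png',cv2.resize(c,None,fx=6,fy=6,interpolation=cv2.INTER_CUBIC)); print(u-60,v-60)
E
```

```text
time_s: 35.2
ee_pos: [552.6, -76.6, 289.7]
ee_rot: [-180.0, -0.0, 85.3]
force: [-0.4, 0.3, -0.1]
gripper_width: 54.6
gripper_force: 0.0
[552.61865733 -76.55912767 289.74552783] [-1.79967791e+02 -3.06844096e-02  8.53420780e+01] [584.58104229  34.07573428]
[281.0108193   67.13216291]
221 7
```

View pics/w13c.png

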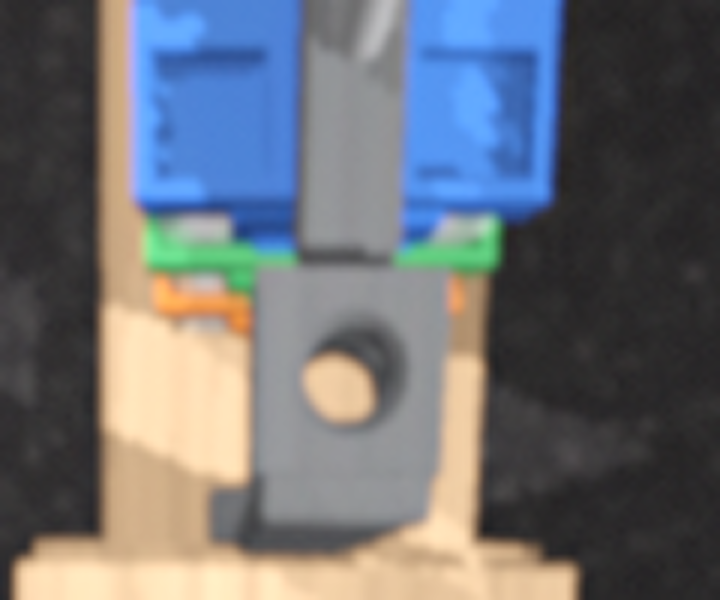

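The handle lug lies centred in the fork, and the hole centre is at about px (280.2,69). Now the pin, viewed from the same relative pose.

```bash
python3 - <<'E'
from h import *
s=env.state(); C=wristcam(s); w=wray((280.2,69),186,C); print(w,loc(w)); plan(569,118,319,85.3)
E
```

```text
[583.77148136  32.57889369 186.        ] [ -0.6841898  -83.55814151]
dist 197.0 dyaw -0.05 rows 4
[48.8, 0.1, -7.3] turn 0.01
[48.8, 0.1, -7.3] turn 0.01
[48.8, 0.1, -7.3] turn 0.01
[48.8, 0.1, -7.3] turn 0.01
```

```bash
python3 -m crank '-0.2 49 0 -7.3 0 0 0; -0.2 49 0 -7.3 0 0 0; -0.2 49 0 -7.3 0 0 0; -0.2 49 0 -7.3 0 0 0; -0.2 0 0 0 0 0 0; -0.2 0 0 0 0 0 0; -0.2 0 0 0 0 0 0'
python3 - <<'E'
from h import *
s=env.state(); C=wristcam(s); im=snap('wrist','w14.png'); print(s['ee_pos'],s['ee_rot'])
hsv=cv2.cvtColor(im,cv2.COLOR_BGR2HSV); m=cv2.inRange(hsv,(0,150,90),(4,255,255))|cv2.inRange(hsv,(174,150,90),(180,255,255))
n,l,st,ce=cv2.connectedComponentsWithStats(m); i=1+np.argmax(st[1:,4]); print(st[i],ce[i])
x,y,w,h=st[i][:4]; cv2.imwrite('pics/w14c.png',cv2.resize(im[y-25:y+h+25,x-25:x+w+25],None,fx=6,fy=6,interpolation=cv2.INTER_CUBIC)); print(x-25,y-25)
E
```

```text
time_s: 36.12
ee_pos: [568.4, 116.7, 318.9]
ee_rot: [-180.0, 0.0, 85.2]
force: [0.1, 0.4, -0.4]
gripper_width: 54.6
gripper_force: 0.0
[568.40230284 116.67702528 318.88230203] [-1.79971280e+02  3.45515469e-02  8.51975915e+01]
[267  51  30  32 702] [281.08974359  66.26923077]
242 26
```

View pics/w14c.png

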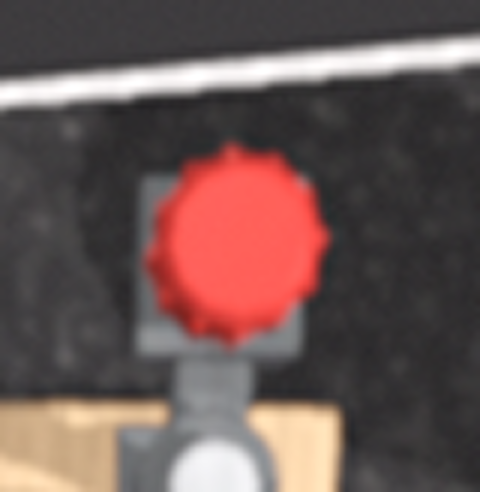

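The pin's top disc is centred at px (282.5,65.7).

```bash
python3 - <<'E'
from h import *
s=env.state(); C=wristcam(s); w=wray((282.5,65.7),216,C); print(w,loc(w)); plan(w[0],w[1],280,85.25)
E
```

```text
[601.98521533 227.89685023 216.        ] [  1.46423635 112.59544249]
dist 123.0 dyaw 0.07 rows 3
[37.9, 8.0, 13.0] turn -0.02
[37.9, 8.0, 13.0] turn -0.02
[37.9, 8.1, 13.0] turn -0.02
```

```bash
python3 -m crank '-0.2 38 8 13 0 0 0; -0.2 38 8 13 0 0 0; -0.2 38 8 13 0 0 0; -0.2 0 0 0 0 0 0; -0.2 0 0 0 0 0 0'; python3 -c "
from h import *
plan(601.7,227.9,200,85.0,1)"
```

```text
time_s: 36.8
ee_pos: [602.0, 228.0, 280.2]
ee_rot: [-180.0, 0.0, 85.2]
force: [-0.1, -0.0, -0.2]
gripper_width: 55.1
gripper_force: 0.0
dist 80.0 dyaw -0.2 rows 1
[-0.1, -0.3, 80.2] turn 0.2
```

```bash
python3 -m crank '-0.2 0 0 35 0 0 0; -0.2 0 0 30 0 0 0; -0.2 0 0 16 0 0 0; -0.2 0 0 0 0 0 0; 1 0 0 0 0 0 0; 1 0 0 0 0 0 0; 1 0 0 0 0 0 0; 1 0 0 0 0 0 0; 1 0 0 0 0 0 0' 30; python3 -m crank '1 0 0 -20 0 0 0; 1 0 0 -40 0 0 0; 1 0 0 -40 0 0 0; 1 0 0 0 0 0 0; 1 0 0 0 0 0 0'
python3 - <<'E'
from h import *
s=env.state(); C=wristcam(s); im=snap('wrist','w15.png'); print(s['ee_pos'],s['ee_rot'],wproj(np.array(s['ee_pos'])+[0,0,16],C))
cv2.imwrite('pics/w15c.png',cv2.resize(im[150:300,160:350],None,fx=4,fy=4,interpolation=cv2.INTER_CUBIC))
E
```

```text
time_s: 37.92
ee_pos: [602.1, 229.3, 199.7]
ee_rot: [180.0, -0.0, 85.3]
force: [-0.4, -0.3, 2.2]
gripper_width: 23.4
gripper_force: 30.0
time_s: 38.55
ee_pos: [601.4, 229.0, 298.0]
ee_rot: [-179.9, 0.1, 85.3]
force: [-0.1, 0.3, -0.6]
gripper_width: 23.3
gripper_force: 30.0
[601.40518203 229.00888551 297.96886419] [-1.79899392e+02  5.31536136e-02  8.52574960e+01] [[255.09293235 250.58564646]]
```

View pics/w15c.png

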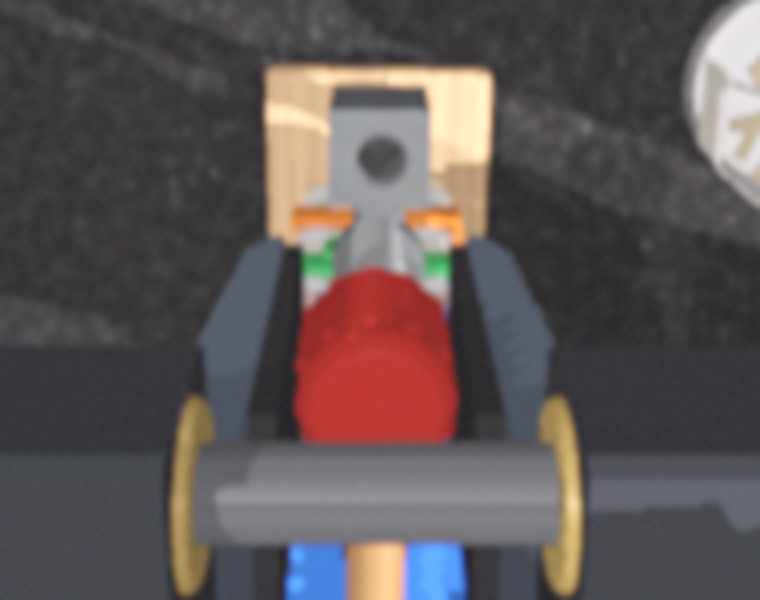

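The pin is held, and the keeper bore shows at px (255.5,189.5) from this hover. Hovering over the fork with its hole on that same pixel cancels the camera bias.

```bash
python3 - <<'E'
from h import *
s=env.state(); C=wristcam(s); w=wray((255.5,189.5),186,C); print(w,loc(w))
p=s['ee_pos']; plan(583.8+p[0]-w[0],32.6+p[1]-w[1],298,85.25)
E
```

```text
[601.78850537 228.0863142  186.        ] [  1.25266346 112.76815125]
dist 196.0 dyaw -0.01 rows 4
[-49.1, -0.4, -0.2] turn 0.0
[-49.1, -0.4, -0.2] turn 0.0
[-49.1, -0.4, -0.2] turn 0.0
[-49.1, -0.4, -0.2] turn 0.0
```

```bash
python3 -m crank '1 -30 0 -5 0 0 0; 1 -50 -0.5 0 0 0 0; 1 -50 -0.5 0 0 0 0; 1 -50 -0.5 0 0 0 0; 1 -16 0 5 0 0 0; 1 0 0 0 0 0 0; 1 0 0 0 0 0 0; 1 0 0 0 0 0 0'
python3 - <<'E'
from h import *
s=env.state(); C=wristcam(s); im=snap('wrist','w16.png'); print(s['ee_pos'],s['ee_rot'])
cv2.imwrite('pics/w16c.png',cv2.resize(im[150:300,160:350],None,fx=4,fy=4,interpolation=cv2.INTER_CUBIC))
E
```

```text
time_s: 39.6
ee_pos: [584.3, 35.3, 299.0]
ee_rot: [-180.0, -0.0, 85.4]
force: [0.2, 0.3, 1.0]
gripper_width: 23.3
gripper_force: 30.0
[584.33289724  35.31724209 298.95042887] [-1.79988213e+02 -1.57196130e-02  8.53535943e+01]
```

View pics/w16c.png

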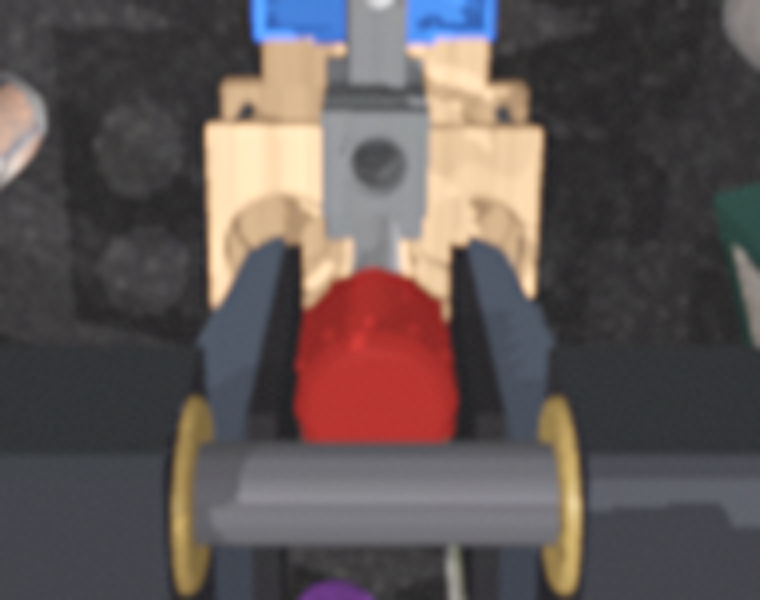

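```bash
python3 - <<'E'
from h import *
s=env.state(); C=wristcam(s); w=wray((160+379/4,150+163/4),186,C); print(w,loc(w))
k=wray((160+382/4,150+158/4),186,wristcam({'ee_pos':[601.405,229.009,297.969],'ee_rot':[-179.899,.053,85.257]})); print(k)
t=w[:2]+np.array([602.1,229.3])-k[:2]; print('target TCP at z200',t); plan(t[0],t[1],220,85.3)
E
```

```text
[584.34205169  32.73196136 186.        ] [ -0.12808022 -83.35883686]
[602.10949917 227.99852624 186.        ]
target TCP at z200 [584.33255252  34.03343512]
dist 79.0 dyaw -0.05 rows 2
[-0.6, 0.1, 39.5] turn 0.03
[-0.6, 0.1, 39.5] turn 0.03
```

```bash
python3 -m crank '1 -1.3 0 20 0 0 0; 1 0 0 15 0 0 0; 1 0 0 5 0 0 0; 1 0 0 0 0 0 0; 1 0 0 0 0 0 0';  python3 -c "
from h import *
plan(584.3,34.0,200,85.3,1)"
```

```text
time_s: 40.28
ee_pos: [584.5, 32.8, 259.8]
ee_rot: [179.9, -0.0, 85.3]
force: [1.0, -0.4, -0.2]
gripper_width: 23.2
gripper_force: 30.0
dist 60.0 dyaw 0.04 rows 1
[1.2, -0.3, 59.8] turn -0.04
```

```bash
python3 -m crank '1 1.2 -0.2 0 0 0 0; 1 0 0 6 0 0 0; 1 0 0 6 0 0 0; 1 0 0 0 0 0 0; 1 0 0 0 0 0 0'
```

```text
time_s: 40.9
ee_pos: [584.0, 33.9, 247.1]
ee_rot: [-180.0, 0.0, 85.3]
force: [0.8, -0.1, 0.6]
gripper_width: 23.1
gripper_force: 30.0
```

```bash
python3 -m crank '1 0 0 5 0 0 0; 1 0 0 5 0 0 0; 1 0 0 0 0 0 0'
```

```text
time_s: 41.28
ee_pos: [583.6, 33.9, 236.4]
ee_rot: [-179.9, 0.0, 85.3]
force: [-1.0, -0.5, -1.7]
gripper_width: 23.2
gripper_force: 30.0
```

```bash
python3 -m crank '1 0 0.5 5 0 0 0; 1 0 0 6 0 0 0; 1 0 0 4 0 0 0; 1 0 0 0 0 0 0; 1 0 0 0 0 0 0'; python3 -m crank '1 0 0 5 0 0 0; 1 0 0 5 0 0 0; 1 0 0 4 0 0 0; 1 0 0 0 0 0 0'
```

```text
time_s: 41.9
ee_pos: [584.5, 33.9, 222.1]
ee_rot: [-180.0, -0.0, 85.3]
force: [-0.2, 0.7, -0.4]
gripper_width: 23.3
gripper_force: 30.0
time_s: 42.4
ee_pos: [584.3, 33.9, 207.6]
ee_rot: [-179.9, 0.0, 85.3]
force: [0.4, 1.0, -0.8]
gripper_width: 23.4
gripper_force: 30.0
```

```bash
python3 -m crank '1 0 0 3 0 0 0; 1 0 0 2 0 0 0; 1 0 0 2 0 0 0; 1 0 0 0 0 0 0'
```

```text
time_s: 42.9
ee_pos: [584.4, 33.9, 200.9]
ee_rot: [-180.0, -0.0, 85.3]
force: [-0.1, 1.8, -1.7]
gripper_width: 23.2
gripper_force: 30.0
```

```bash
python3 -m crank '1 0 0 1.5 0 0 0; 1 0 0 1 0 0 0; 1 0 0 0 0 0 0; 1 0 0 0 0 0 0'
```

```text
time_s: 43.4
ee_pos: [584.6, 33.9, 199.7]
ee_rot: [179.9, -0.0, 85.3]
force: [-1.4, 1.7, 5.0]
gripper_width: 23.2
gripper_force: 30.0
```

The head is home: contact at the same TCP z (199.7) as when it was in the keeper. Give it a last press, release, lift, and go to the first jar.

```bash
python3 -m crank '1 0 0 1.5 0 0 0; 1 0 0 0 0 0 0; -0.2 0 0 -1 0 0 0; -0.2 0 0 0 0 0 0; -0.2 0 0 0 0 0 0; -0.2 0 0 -30 0 0 0; -0.2 0 0 -60 0 0 0; -0.2 0 0 0 0 0 0; -0.2 0 0 0 0 0 0'
python3 - <<'E'
from h import *
s=env.state(); C=wristcam(s); im=snap('wrist','w17.png'); print(s['ee_pos'])
hsv=cv2.cvtColor(im,cv2.COLOR_BGR2HSV); m=cv2.inRange(hsv,(0,150,60),(4,255,255))|cv2.inRange(hsv,(174,150,60),(180,255,255))
n,l,st,ce=cv2.connectedComponentsWithStats(m); i=1+np.argmax(st[1:,4]); print(st[i],ce[i],wray(ce[i],212,C),wproj([[584.4,33,216],[584.4,33,186]],C))
p=[d for d in models.search_frame('pin','wrist')]; print(p[:2])
grab_frame('top'); find('spice_1','top',8); grab_frame('scene'); find('spice_1','scene',8)
plan(418,14,220,85.3)
E
```

```text
time_s: 44.52
ee_pos: [584.2, 33.8, 287.5]
ee_rot: [-180.0, 0.0, 85.3]
force: [-0.3, -0.2, -0.6]
gripper_width: 54.7
gripper_force: 0.0
[584.18674443  33.75239508 287.52799574]
[241 183  27  31 630] [254.04920635 198.10952381] [583.75090969  35.62154414 212.        ] [[255.0333314  202.30358127]
 [254.92038499 192.34423465]]
[{'point': [590.4, 33.8, 214.7], 'p': 0.72}]
spice_1 top 0.81 [ 511.  -313.9  109.3] [332. 238.]
spice_1 top 0.8 [ 539.6 -241.9  104.4] [306. 228.]
spice_1 top 0.7 [ 421.2 -119.4  108.8] [261. 271.]
spice_1 top 0.64 [ 609.8 -205.3  105.3] [292. 203.]
spice_1 top 0.63 [ 386.3 -328.3  104.8] [339. 284.]
spice_1 top 0.57 [ 606.  -300.1  108.2] [326. 204.]
spice_1 top 0.45 [413.7  14.9 107.6] [212. 274.]
spice_1 scene 0.86 [412.5 -98.7  65. ] [299. 225.]
spice_1 scene 0.84 [416.   27.6  75.1] [272. 246.]
spice_1 scene 0.76 [ 508.8 -306.3   62.9] [312. 179.]
spice_1 scene 0.73 [ 533.3 -232.8   67.1] [293. 185.]
spice_1 scene 0.71 [ 607.3 -194.    64.8] [268. 183.]
spice_1 scene 0.63 [ 386.7 -311.7   38.1] [343. 199.]
spice_1 scene 0.58 [ 605.5 -291.1   75.2] [286. 167.]
dist 180.0 dyaw 0.04 rows 4
[-8.4, -41.0, 16.8] turn -0.01
[-8.4, -41.0, 16.8] turn -0.01
[-8.4, -41.0, 16.8] turn -0.01
[-8.4, -41.0, 16.8] turn -0.01
```

```bash
python3 -m crank '-0.4 -8.4 -41.5 10 0 0 0; -0.4 -8.4 -41.5 15 0 0 0; -0.4 -8.4 -41.5 15 0 0 0; -0.4 -8.4 -41.5 15 0 0 0; -0.4 0 0 0 0 0 0; -0.4 0 0 0 0 0 0; -0.4 0 0 0 0 0 0'
cat >> h.py <<'E'
def wfind(n):
    s=env.state(); C=wristcam(s); im=grab_frame('wrist'); print(s['ee_pos'],s['ee_rot'])
    for d in models.search_frame(n,'wrist')[:6]: print(n,round(d['p'],2),np.round(d['point'],1),wproj(d['point'],C).round())
    return im,C
E
python3 - <<'E'
from h import *
for i in range(2): im,C=wfind('spice_1')
cv2.imwrite('pics/w18.png',im); np.save('C18.npy',C)
hsv=cv2.cvtColor(im,cv2.COLOR_BGR2HSV); u,v=map(int,wproj([416,13.5,105],C)[0]); print(u,v,'edge px', wproj([[395.5,13.5,105],[436.5,13.5,105],[416,-7,105],[416,34,105]],C).round())
print(hsv[v,u-36:u+37:3].tolist()); print(hsv[v-36:v+37:3,u].tolist())
E
```

```text
time_s: 45.7
ee_pos: [417.8, 14.2, 233.6]
ee_rot: [179.9, -0.0, 85.3]
force: [0.2, 0.1, -0.1]
gripper_width: 63.9
gripper_force: 0.0
[417.80743595  14.18300552 233.59857783] [ 1.79906740e+02 -4.03526352e-03  8.52611474e+01]
spice_1 0.93 [ 424.9 -106.4   62.3] [[267. 262.]]
spice_1 0.6 [419.5  23.7 105. ] [[255. 176.]]
spice_1 0.53 [577.8  35.9  56.4] [[385. 146.]]
[417.41202341  14.16972889 233.32642694] [1.79957498e+02 1.22676665e-03 8.52620979e+01]
spice_1 0.78 [419.9  23.2 106.2] [[256. 176.]]
253 185 edge px [[234. 187.]
 [272. 184.]
 [255. 203.]
 [252. 166.]]
[[0, 9, 59], [170, 13, 59], [0, 9, 59], [165, 9, 58], [140, 14, 55], [0, 4, 60], [170, 13, 60], [150, 4, 61], [5, 100, 99], [5, 122, 109], [135, 72, 92], [111, 115, 131], [115, 30, 187], [112, 83, 150], [147, 46, 106], [113, 28, 198], [115, 29, 193], [112, 135, 128], [4, 123, 112], [5, 115, 113], [3, 71, 65], [0, 0, 35], [60, 7, 36], [120, 6, 41], [165, 9, 55]]
[[0, 5, 51], [135, 10, 49], [170, 66, 77], [18, 37, 116], [12, 15, 170], [10, 57, 152], [5, 37, 41], [5, 115, 95], [6, 131, 109], [178, 89, 109], [120, 28, 120], [112, 78, 147], [115, 30, 187], [111, 133, 130], [130, 52, 128], [6, 134, 118], [5, 129, 121], [6, 128, 118], [4, 73, 80], [150, 5, 55], [0, 9, 58], [0, 0, 60], [0, 4, 60], [150, 14, 54], [150, 4, 62]]
```

```bash
cat >> h.py <<'E'
def cap(im,C,xy,thr=25,z=105):
    """cap disc: template of a filled disc on the local-contrast mask, searched round the guess"""
    from itertools import product
    g=cv2.cvtColor(im,cv2.COLOR_BGR2LAB).astype(float)
    best=[]
    th=np.linspace(0,2*np.pi,72,endpoint=False)
    gm=np.hypot(*[np.sqrt(sum(cv2.Sobel(g[:,:,k],cv2.CV_64F,a,b,ksize=3)**2 for k in range(3))) for a,b in((1,0),(0,1))])
    for dx,dy in product(np.arange(-14,14.1,.5),repeat=2):
        for r in (18.5,19.5,20.5):
            P=np.c_[xy[0]+dx+r*np.cos(th),xy[1]+dy+r*np.sin(th),np.full(72,z)]
            q=wproj(P,C).astype(np.float32); val=cv2.remap(gm.astype(np.float32),q[:,0],q[:,1],cv2.INTER_LINEAR).ravel(); best.append((np.minimum(val,150).mean(),xy[0]+dx,xy[1]+dy,r))
    best.sort(reverse=True); print([tuple(np.round(b,1)) for b in best[:5]]); return best[0]
E
python3 - <<'E'
from h import *
im=cv2.imread('pics/w18.png');C=np.load('C18.npy'); cap(im,C,(418,14))
hsv=cv2.cvtColor(im,cv2.COLOR_BGR2HSV); m=((hsv[:,:,0]<12)&(hsv[:,:,1]>80)&(hsv[:,:,2]>60)).astype(np.uint8); m[:,:220]=0;m[:,300:]=0;m[:150]=0;m[225:]=0
n,l,st,ce=cv2.connectedComponentsWithStats(m); i=1+np.argmax(st[1:,4]); x,y,w,h,a=st[i]; print(st[i]); print(wray((x+w/2-.5,y+h/2-.5),105,C))
E
```

```text
[(np.float64(121.5), np.float64(422.0), np.float64(26.0), np.float64(18.5)), (np.float64(120.1), np.float64(421.5), np.float64(26.0), np.float64(18.5)), (np.float64(119.8), np.float64(422.5), np.float64(26.0), np.float64(18.5)), (np.float64(119.3), np.float64(422.0), np.float64(25.5), np.float64(18.5)), (np.float64(118.9), np.float64(422.0), np.float64(26.5), np.float64(18.5))]
[240 168  38  36 675]
[421.69830472  12.64207028 105.        ]
```

```bash
python3 -m crank '-0.4 -1 4 40 0 0 0; -0.4 0 0 50 0 0 0; -0.4 0 0 50 0 0 0; -0.4 0 0 30 0 0 0; -0.4 0 0 0 0 0 0; 1 0 0 0 0 0 0; 1 0 0 0 0 0 0; 1 0 0 0 0 0 0; 1 0 0 0 0 0 0' 12; python3 -m crank '-0.4 0 0 0 0 0 10; -0.4 0 0 0 0 0 10; -0.4 0 0 0 0 0 10; -0.4 0 0 0 0 0 10; -0.4 0 0 0 0 0 10; -0.4 0 0 0 0 0 10; -0.4 0 0 0 0 0 10; -0.4 0 0 0 0 0 10; -0.4 0 0 0 0 0 10; -0.4 0 0 0 0 0 0'; python3 -m crank '1 0 0 0 0 0 0; 1 0 0 0 0 0 0; 1 0 0 0 0 0 0; 1 0 0 0 0 0 0' 25
```

```text
time_s: 47.02
ee_pos: [421.4, 12.8, 64.2]
ee_rot: [179.8, -0.0, 85.3]
force: [0.8, 0.4, 6.2]
gripper_width: 40.6
gripper_force: 12.0
time_s: 48.28
ee_pos: [420.0, 12.7, 63.2]
ee_rot: [180.0, 0.0, -4.6]
force: [0.5, 0.0, -0.3]
gripper_width: 63.6
gripper_force: 0.0
time_s: 48.78
ee_pos: [420.1, 12.8, 63.1]
ee_rot: [180.0, 0.0, -4.7]
force: [-0.1, 0.9, -0.5]
gripper_width: 40.4
gripper_force: 25.0
```

```bash
cat >> h.py <<'E'
def circ(im,C,xy,z,rs,span=6,step=.5,occ=None):
    g=cv2.cvtColor(im,cv2.COLOR_BGR2GRAY).astype(np.float32); th=np.linspace(0,2*np.pi,90,endpoint=False); best=[]
    for dx in np.arange(-span,span+.1,step):
        for dy in np.arange(-span,span+.1,step):
            for r in rs:
                f=lambda k:cv2.remap(g,*[a.astype(np.float32) for a in wproj(np.c_[xy[0]+dx+k*np.cos(th),xy[1]+dy+k*np.sin(th),np.full(90,z)],C).T],cv2.INTER_LINEAR).ravel()
                d=np.clip(f(r+2)-f(r-2),-60,60); best.append((np.mean(d),dx+xy[0],dy+xy[1],r))
    best.sort(reverse=True); b=np.array(best[:8]).mean(0); print(b.round(1),'loc',loc(b[1:3]).round(1)); return b
E
python3 - <<'E'
from h import *
T=[('w13',[552.62,-76.56,289.75],[-179.968,-.031,85.342]),('w1',[452.45,-228.74,333.73],[179.877,.027,90.131]),('w2',[558.19,106.56,358.58],[-179.947,.062,89.76]),('w14',[568.4,116.68,318.88],[-179.97,.035,85.198])]
for f,p,r in T:
    C=wristcam({'ee_pos':p,'ee_rot':r}); im=cv2.imread(f'pics/{f}.png')
    for l in ((-36,-156),(36,-156),(-36,-212),(36,-212)):
        print(f,l,wproj(np.r_[wor(*l),56],C).round(),end=' '); circ(im,C,wor(*l),56,(21.5,22.5,23.5))
E
```

```text
w13 (-36, -156) [[243. 138.]] [ 45.4 544.2 -37.2  23.5] loc [ -34.4 -156.3]
w13 (36, -156) [[295. 138.]] [ 32.1 614.3 -44.7  23.5] loc [  36.1 -158.1]
w13 (-36, -212) [[244. 177.]] [ 41.8 539.2 -92.3  23.5] loc [ -34.9 -211.7]
w13 (36, -212) [[293. 177.]] [ 39.  609.6 -98.7  22.5] loc [  35.8 -212.3]
w1 (-36, -156) [[317.  23.]] [ 47.4 544.1 -38.3  23.5] loc [ -34.4 -157.4]
w1 (36, -156) [[368.  28.]] [ 36.8 613.3 -45.1  22.5] loc [  35.1 -158.5]
w1 (-36, -212) [[312.  67.]] [ 37.7 539.  -93.1  23.5] loc [ -35.  -212.5]
w1 (36, -212) [[361.  71.]] [ 35.  608.4 -99.2  23.4] loc [  34.7 -212.9]
w2 (-36, -156) [[245. 235.]] [ 38.7 544.6 -37.3  23.5] loc [ -34.  -156.4]
w2 (36, -156) [[284. 238.]] [ 25.3 614.  -43.3  23.5] loc [  35.7 -156.7]
w2 (-36, -212) [[243. 262.]] [ 18.1 539.1 -90.3  22. ] loc [ -35.2 -209.7]
w2 (36, -212) [[281. 265.]] [ 17.  610.7 -97.   21.5] loc [  36.8 -210.5]
w14 (-36, -156) [[245. 252.]] [ 18.5 543.9 -37.5  23.4] loc [ -34.7 -156.7]
w14 (36, -156) [[288. 252.]] [  0.7 617.8 -44.1  23.5] loc [  39.5 -157.2]
w14 (-36, -212) [[246. 281.]] [ 17.7 541.2 -93.3  21.5] loc [ -32.8 -212.6]
w14 (36, -212) [[287. 281.]] [ 18.8 608.  -98.3  21.5] loc [  34.2 -212. ]
```

```bash
python3 -m crank '1 0 0 -20 0 0 0; 1 0 0 -50 0 0 0; 1 0 0 -60 0 0 0; 1 0 0 -45 0 0 0; 1 0 0 0 0 0 0'; python3 -c "
from h import *
plan(608,-98.6,240,-4.7)"
```

```text
time_s: 49.4
ee_pos: [422.2, 12.8, 241.4]
ee_rot: [-180.0, -0.5, -4.7]
force: [0.3, -0.5, -1.7]
gripper_width: 40.5
gripper_force: 25.0
dist 217.0 dyaw 0.03 rows 4
[48.6, 23.9, 0.4] turn -0.01
[48.6, 23.9, 0.4] turn -0.01
[48.6, 23.9, 0.4] turn -0.01
[48.6, 23.9, 0.4] turn -0.01
```

```bash
python3 -m crank '1 48.5 24 0 0 0 0; 1 48.5 24 0 0 0 0; 1 48.5 24 0 0 0 0; 1 48.5 24 0 0 0 0; 1 0 0 50 0 0 0; 1 0 0 30 0 0 0; 1 0 0 20 0 0 0; 1 0 0 0 0 0 0; 1 0 0 0 0 0 0'; python3 -c "
from h import *
plan(608,-98.6,123,-4.7,1)"
```

```text
time_s: 50.52
ee_pos: [605.7, -99.0, 138.1]
ee_rot: [180.0, 0.0, -4.7]
force: [-0.0, -0.5, -0.6]
gripper_width: 40.4
gripper_force: 25.0
dist 15.0 dyaw 0.04 rows 1
[2.3, -0.5, 15.1] turn -0.04
```

```bash
python3 -m crank '1 2.3 -0.5 0 0 0 0; 1 0 0 10 0 0 0; 1 0 0 0 0 0 0; 1 0 0 0 0 0 0'; python3 -m crank '1 0 0 8 0 0 0; 1 0 0 8 0 0 0; 1 0 0 0 0 0 0'
```

```text
time_s: 51.02
ee_pos: [607.8, -98.6, 128.1]
ee_rot: [180.0, 0.0, -4.7]
force: [0.4, 0.1, -0.7]
gripper_width: 40.3
gripper_force: 25.0
time_s: 51.4
ee_pos: [607.2, -98.5, 111.0]
ee_rot: [-180.0, 0.1, -4.7]
force: [-1.0, -0.8, -1.7]
gripper_width: 41.0
gripper_force: 25.0
```

```bash
python3 -m crank '1 0.5 0 10 0 0 0; 1 0 0 10 0 0 0; 1 0 0 8 0 0 0; 1 0 0 5 0 0 0; 1 0 0 3 0 0 0; 1 0 0 0 0 0 0; 1 0 0 0 0 0 0'
```

```text
time_s: 52.28
ee_pos: [608.3, -98.7, 76.3]
ee_rot: [180.0, 0.0, -4.7]
force: [-1.0, 0.0, -1.0]
gripper_width: 39.9
gripper_force: 25.0
```

```bash
python3 -m crank '1 0 0 3 0 0 0; 1 0 0 2 0 0 0; 1 0 0 1.5 0 0 0; 1 0 0 0 0 0 0'; python3 -m crank '-0.2 0 0 0 0 0 0; -0.2 0 0 0 0 0 0; -0.2 0 0 -20 0 0 0; -0.2 0 0 -50 0 0 0; -0.2 0 0 -60 0 0 0; -0.4 0 0 -40 0 0 0; -0.4 0 0 0 0 0 0'
python3 -c "
from h import *
plan(609,-202,240,-4.7)"
```

```text
time_s: 52.78
ee_pos: [608.4, -98.7, 71.1]
ee_rot: [180.0, -0.0, -4.7]
force: [-3.2, 1.3, 7.4]
gripper_width: 40.7
gripper_force: 25.0
time_s: 53.65
ee_pos: [610.5, -99.0, 243.6]
ee_rot: [179.9, -0.5, -4.7]
force: [0.7, 0.3, 0.4]
gripper_width: 63.5
gripper_force: 0.0
dist 103.0 dyaw 0.04 rows 2
[3.5, 51.4, 1.8] turn -0.02
[3.5, 51.4, 1.8] turn -0.02
```

Jar 1 is seated: contact at z 71.1, against 63 + 8 expected. On to jar 2.

```bash
python3 -m crank '-0.4 0 51.5 0 0 0 0; -0.4 0 52 10 0 0 0; -0.4 0 0 0 0 0 0; -0.4 0 0 0 0 0 0; -0.4 0 0 0 0 0 0'
python3 - <<'E'
from h import *
im,C=wfind('spice_1'); cv2.imwrite('pics/w19.png',im); np.save('C19.npy',C); cap(im,C,(609.5,-203))
u,v=map(int,wproj([609.5,-203,105],C)[0]); print(u,v,wproj([[609.5,-182.5,105],[609.5,-223.5,105],[589,-203,105],[630,-203,105]],C).round())
hsv=cv2.cvtColor(im,cv2.COLOR_BGR2HSV)
print(hsv[v,u-36:u+37:3].tolist()); print(hsv[v-36:v+37:3,u].tolist())
E
```

```text
time_s: 54.28
ee_pos: [600.0, -200.7, 229.3]
ee_rot: [-180.0, 0.0, -4.7]
force: [0.9, 0.1, -0.1]
gripper_width: 63.3
gripper_force: 0.0
[ 599.9878542  -200.67824328  229.32387107] [-1.79976211e+02  2.24858099e-02 -4.67111827e+00]
spice_1 0.86 [ 557.8 -239.8   95.3] [[290. 217.]]
spice_1 0.85 [ 441.9 -122.6   72.2] [[204. 297.]]
spice_1 0.83 [ 530.2 -309.2   65.1] [[343. 224.]]
spice_1 0.76 [ 616.7 -294.1  102.5] [[340. 163.]]
spice_1 0.72 [ 611.7 -102.9  112.2] [[157. 184.]]
spice_1 0.59 [ 623.9 -206.4  102.2] [[256. 163.]]
[(np.float64(85.5), np.float64(618.0), np.float64(-206.5), np.float64(20.5)), (np.float64(85.3), np.float64(618.0), np.float64(-207.0), np.float64(20.5)), (np.float64(85.2), np.float64(618.5), np.float64(-206.5), np.float64(20.5)), (np.float64(85.2), np.float64(618.5), np.float64(-207.0), np.float64(20.5)), (np.float64(85.1), np.float64(619.0), np.float64(-206.5), np.float64(20.5))]
253 176 [[234. 178.]
 [273. 175.]
 [255. 195.]
 [252. 158.]]
[[120, 4, 71], [165, 8, 67], [150, 8, 66], [150, 4, 68], [0, 8, 68], [165, 9, 54], [0, 0, 54], [0, 10, 53], [30, 29, 61], [36, 40, 63], [30, 24, 75], [33, 33, 69], [33, 33, 69], [33, 37, 69], [26, 29, 71], [37, 35, 66], [30, 33, 70], [37, 34, 68], [33, 36, 63], [30, 19, 54], [10, 16, 48], [165, 13, 40], [150, 13, 38], [160, 19, 40], [0, 6, 41]]
[[165, 4, 130], [33, 26, 184], [33, 26, 185], [23, 23, 100], [30, 30, 67], [33, 35, 66], [26, 30, 67], [10, 28, 55], [4, 26, 68], [9, 28, 92], [16, 31, 107], [33, 40, 64], [33, 33, 69], [39, 39, 65], [33, 42, 61], [34, 35, 59], [36, 26, 50], [170, 16, 48], [150, 7, 39], [150, 5, 49], [165, 9, 56], [150, 9, 57], [165, 9, 56], [165, 9, 56], [0, 12, 64]]
```

```bash
python3 -m crank '-0.4 15.4 4.5 20 0 0 0; -0.4 0 0 50 0 0 0; -0.4 0 0 50 0 0 0; -0.4 0 0 30 0 0 0; -0.4 0 0 16 0 0 0; -0.4 0 0 0 0 0 0; 1 0 0 0 0 0 0; 1 0 0 0 0 0 0; 1 0 0 0 0 0 0; 1 0 0 0 0 0 0' 25; python3 -m crank '1 0 0 -20 0 0 0; 1 0 0 -50 0 0 0; 1 0 0 -60 0 0 0; 1 0 0 -40 0 0 0; 1 0 0 0 0 0 0'; python3 -c "
from h import *
plan(430,-5,235,-4.7)"
```

```text
time_s: 55.62
ee_pos: [615.5, -207.7, 65.0]
ee_rot: [180.0, -0.1, -4.7]
force: [0.1, 1.0, 4.6]
gripper_width: 40.2
gripper_force: 25.0
time_s: 56.25
ee_pos: [616.3, -208.2, 237.5]
ee_rot: [179.9, -0.4, -4.7]
force: [-0.9, -0.0, -1.2]
gripper_width: 40.3
gripper_force: 25.0
dist 276.0 dyaw 0.04 rows 6
[-33.7, -31.2, 0.4] turn -0.01
[-33.7, -31.2, 0.4] turn -0.01
[-33.7, -31.2, 0.4] turn -0.01
[-33.7, -31.2, 0.4] turn -0.01
[-33.7, -31.2, 0.4] turn -0.01
[-33.7, -31.2, 0.4] turn -0.01
```

```bash
python3 -m crank '1 -33.7 -31 0 0 0 0; 1 -33.7 -31 0 0 0 0; 1 -33.7 -31 0 0 0 0; 1 -33.7 -31 0 0 0 0; 1 -33.7 -31 0 0 0 0; 1 -33.7 -31 0 0 0 0; 1 0 0 50 0 0 0; 1 0 0 50 0 0 0; 1 0 0 40 0 0 0; 1 0 0 15 0 0 0'; python3 -m crank '1 0 0 10 0 0 0; 1 0 0 4 0 0 0; 1 0 0 0 0 0 0; 1 0 0 0 0 0 0'
```

```text
time_s: 57.5
ee_pos: [425.0, -5.4, 74.9]
ee_rot: [180.0, 0.5, -4.7]
force: [-0.5, 0.1, -0.7]
gripper_width: 40.6
gripper_force: 25.0
time_s: 58.0
ee_pos: [428.9, -5.5, 64.8]
ee_rot: [180.0, -0.1, -4.7]
force: [0.3, 0.2, -1.7]
gripper_width: 40.4
gripper_force: 25.0
```

```bash
python3 -m crank '1 0 0 1 0 0 0; 1 0 0 0 0 0 0'; python3 -m crank '-0.4 0 0 0 0 0 0; -0.4 0 0 0 0 0 0; -0.4 0 0 0 0 0 -10; -0.4 0 0 0 0 0 -10; -0.4 0 0 0 0 0 -10; -0.4 0 0 0 0 0 -10; -0.4 0 0 0 0 0 -10; -0.4 0 0 0 0 0 -10; -0.4 0 0 0 0 0 -10; -0.4 0 0 0 0 0 -10'; python3 -m crank '-0.4 0 0 0 0 0 -10; -0.4 0 0 0 0 0 0; 1 0 0 0 0 0 0; 1 0 0 0 0 0 0; 1 0 0 0 0 0 0; 1 0 0 0 0 0 0' 25;  python3 -m crank '1 0 0 -20 0 0 0; 1 0 0 -50 0 0 0; 1 0 0 -60 0 0 0; 1 0 0 -40 0 0 0; 1 0 0 0 0 0 0'; python3 -c "
from h import *
plan(539.2,-92.4,235,85.3)"
```

```text
time_s: 58.25
ee_pos: [429.0, -5.5, 64.7]
ee_rot: [180.0, -0.1, -4.7]
force: [-3.2, 0.1, 9.5]
gripper_width: 40.6
gripper_force: 25.0
time_s: 59.5
ee_pos: [428.7, -5.5, 63.4]
ee_rot: [-180.0, 0.0, 75.6]
force: [0.2, -0.1, -0.5]
gripper_width: 63.7
gripper_force: 0.0
time_s: 60.25
ee_pos: [428.9, -5.5, 63.7]
ee_rot: [180.0, 0.0, 85.2]
force: [1.0, -0.2, 0.3]
gripper_width: 40.6
gripper_force: 25.0
time_s: 60.88
ee_pos: [430.3, -5.5, 236.5]
ee_rot: [179.6, -0.0, 85.2]
force: [1.1, -0.3, -0.5]
gripper_width: 40.5
gripper_force: 25.0
dist 139.0 dyaw 0.06 rows 3
[-25.8, 38.6, 0.5] turn -0.02
[-25.9, 38.6, 0.5] turn -0.02
[-25.9, 38.6, 0.5] turn -0.02
```

```bash
python3 -m crank '1 -26 38.6 0 0 0 0; 1 -26 38.6 0 0 0 0; 1 -26 38.6 0 0 0 0; 1 0 0 50 0 0 0; 1 0 0 30 0 0 0; 1 0 0 20 0 0 0; 1 0 0 0 0 0 0; 1 0 0 0 0 0 0'; python3 -c "
from h import *
plan(539.2,-92.4,123,85.25,1)"
```

```text
time_s: 61.88
ee_pos: [537.7, -92.8, 133.6]
ee_rot: [-180.0, 0.0, 85.3]
force: [0.1, -0.3, -1.4]
gripper_width: 40.3
gripper_force: 25.0
dist 11.0 dyaw -0.0 rows 1
[0.5, 1.5, 10.6] turn 0.0
```

```bash
python3 -m crank '1 0.5 1.5 5 0 0 0; 1 0 0 8 0 0 0; 1 0 0 8 0 0 0; 1 0 0 0 0 0 0; 1 0 0 0 0 0 0'; python3 -m crank '1 0 0 8 0 0 0; 1 0 0 10 0 0 0; 1 0 0 10 0 0 0; 1 0 0 5 0 0 0; 1 0 0 0 0 0 0'
```

```text
time_s: 62.5
ee_pos: [539.7, -92.6, 116.3]
ee_rot: [179.8, 0.0, 85.3]
force: [-6.0, 0.8, 21.4]
gripper_width: 40.4
gripper_force: 25.0
time_s: 63.12
ee_pos: [539.8, -93.0, 84.6]
ee_rot: [179.8, 0.1, 85.3]
force: [-9.5, 0.4, 31.2]
gripper_width: 40.4
gripper_force: 25.0
```

```bash
python3 -m crank '1 0 -1 -2 0 0 0; 1 0 -1 0 0 0 0; 1 0 0 0 0 0 0; 1 0 0 0 0 0 0'
python3 - <<'E'
from h import *
im,C=wfind('spice_1'); cv2.imwrite('pics/w20.png',im)
grab_frame('scene'); find('spice_1','scene',10); grab_frame('top'); find('spice_1','top',10)
E
```

```text
time_s: 63.62
ee_pos: [539.6, -92.9, 84.8]
ee_rot: [179.6, 0.1, 85.3]
force: [-2.5, 0.3, 16.2]
gripper_width: 40.1
gripper_force: 25.0
[539.59387357 -92.90531194  84.81239312] [1.79591325e+02 6.86962503e-02 8.52678969e+01]
spice_1 0.76 [603.  -78.2  86.6] [[357. 209.]]
spice_1 0.58 [432.3 -97.9  73. ] [[ 99. 249.]]
spice_1 0.56 [541.9 -72.4 129.3] [[258. 241.]]
spice_1 scene 0.86 [ 507.1 -307.9   66.3] [313. 178.]
spice_1 scene 0.75 [ 413.8 -101.6   67.5] [299. 223.]
spice_1 scene 0.7 [535.  -76.9 102.3] [263. 201.]
spice_1 scene 0.68 [601.6 -86.5  90.2] [248. 194.]
spice_1 scene 0.53 [ 526.1 -235.8   78.1] [296. 183.]
spice_1 scene 0.5 [ 600.7 -297.4   80.1] [289. 165.]
spice_1 scene 0.37 [579.1  46.   53.2] [225. 228.]
spice_1 top 0.81 [ 507.8 -312.6  105.6] [332. 239.]
spice_1 top 0.71 [ 383.  -324.7  103.6] [337. 285.]
spice_1 top 0.63 [ 605.3 -298.5  109. ] [326. 204.]
spice_1 top 0.51 [ 538.5 -243.4  102.9] [306. 228.]
```

```bash
python3 -m crank '1 0 0 -4 0 0 0; 1 0 0 -4 0 0 0; 1 0 0 0 0 0 0; 1 0 0 0 0 0 0'; python3 -m crank '1 0 -1 0 0 0 0; 1 0 0 0 0 0 0; 1 0 0 0 0 0 0'; python3 -m crank '1 0 0 4 0 0 0; 1 0 0 4 0 0 0; 1 0 0 0 0 0 0; 1 0 0 0 0 0 0'
```

```text
time_s: 64.42
ee_pos: [536.9, -92.2, 89.2]
ee_rot: [-179.9, -0.0, 85.3]
force: [0.0, 0.1, -1.5]
gripper_width: 40.6
gripper_force: 25.0
time_s: 64.8
ee_pos: [536.2, -92.2, 89.6]
ee_rot: [-180.0, 0.0, 85.3]
force: [0.1, -0.3, -2.0]
gripper_width: 40.9
gripper_force: 25.0
time_s: 65.3
ee_pos: [536.2, -92.2, 81.6]
ee_rot: [180.0, 0.0, 85.3]
force: [0.3, 0.4, 0.0]
gripper_width: 40.3
gripper_force: 25.0
```

```bash
python3 -m crank '1 0 0 3 0 0 0; 1 0 0 3 0 0 0; 1 0 0 0 0 0 0; 1 0 0 0 0 0 0'; python3 -m crank '1 0 0 2 0 0 0; 1 0 0 2 0 0 0; 1 0 0 0 0 0 0; 1 0 0 0 0 0 0'
```

```text
time_s: 65.8
ee_pos: [536.2, -92.2, 75.6]
ee_rot: [180.0, 0.0, 85.3]
force: [0.4, 0.6, -0.8]
gripper_width: 40.5
gripper_force: 25.0
time_s: 66.3
ee_pos: [536.2, -92.2, 71.6]
ee_rot: [-180.0, 0.0, 85.3]
force: [0.3, 0.3, -0.8]
gripper_width: 40.4
gripper_force: 25.0
```

```bash
python3 -m crank '1 0 0 2 0 0 0; 1 0 0 0 0 0 0; 1 0 0 0 0 0 0'; python3 -m crank '1 0 0 2 0 0 0; 1 0 0 0 0 0 0; 1 0 0 0 0 0 0'
```

```text
time_s: 66.68
ee_pos: [536.2, -92.2, 69.7]
ee_rot: [180.0, 0.0, 85.3]
force: [0.1, 0.4, -1.0]
gripper_width: 40.4
gripper_force: 25.0
time_s: 67.05
ee_pos: [536.2, -92.2, 67.6]
ee_rot: [-180.0, 0.0, 85.3]
force: [-0.3, 0.7, -0.6]
gripper_width: 40.3
gripper_force: 25.0
```

The jar slid up in the grip while it rubbed on the chamfer. It now moves freely in the hole with no side load, so I'll let it drop the last few mm and then check its height.

```bash
python3 -m crank '1 0 0 -1 0 0 0; 1 0 0 0 0 0 0; -0.2 0 0 0 0 0 0; -0.2 0 0 0 0 0 0; -0.2 0 0 0 0 0 0; -0.2 0 0 0 0 0 0' 3; python3 -m crank '-0.2 0 0 -30 0 0 0; -0.2 0 0 -55 0 0 0; -0.2 0 0 -60 0 0 0; -0.4 -20 0 -30 0 0 0; -0.4 -55 0 0 0 0 0; -0.4 -55 0 0 0 0 0; -0.4 0 0 0 0 0 0; -0.4 0 0 0 0 0 0'
python3 - <<'E'
from h import *
im,C=wfind('spice_1'); cv2.imwrite('pics/w21.png',im); np.save('C21.npy',C)
grab_frame('scene'); find('spice_1','scene',10); grab_frame('top'); find('spice_1','top',10)
for l in((-36,-212),(36,-212)): print(wproj(np.r_[wor(*l),113],C))
E
```

```text
time_s: 67.8
ee_pos: [536.2, -92.2, 68.7]
ee_rot: [180.0, 0.0, 85.3]
force: [-0.4, 0.8, -0.2]
gripper_width: 54.3
gripper_force: 0.0
time_s: 68.8
ee_pos: [525.2, -221.4, 243.4]
ee_rot: [-180.0, -0.0, 85.2]
force: [0.0, -0.4, 0.4]
gripper_width: 63.7
gripper_force: 0.0
[ 525.2144745  -221.41711014  243.40060039] [-1.79969424e+02 -4.62575406e-02  8.52140889e+01]
spice_1 0.94 [ 545.3 -238.3  107.2] [[274. 196.]]
spice_1 0.87 [ 431.7 -116.2  103.1] [[154.  89.]]
spice_1 0.77 [ 514.3 -302.    79.1] [[251. 238.]]
spice_1 0.72 [ 618.5 -285.4   65. ] [[330. 216.]]
spice_1 0.64 [ 379.3 -313.4   29.3] [[161. 237.]]
spice_1 0.59 [ 604.4 -101.5  111.2] [[327.  56.]]
spice_1 scene 0.72 [ 414.3 -100.6   65.2] [299. 224.]
spice_1 scene 0.72 [ 530.9 -232.5   66.8] [294. 186.]
spice_1 scene 0.61 [ 385.7 -314.4   54.8] [345. 195.]
spice_1 scene 0.58 [526.  -81.5  86.1] [266. 206.]
spice_1 scene 0.57 [ 504.7 -307.7   65.2] [313. 178.]
spice_1 scene 0.5 [599.6 -90.3  95.2] [249. 192.]
spice_1 scene 0.49 [ 606.6 -290.5   72.5] [286. 167.]
spice_1 top 0.64 [ 505.2 -307.8  103.7] [330. 240.]
spice_1 top 0.56 [597.4 -95.1 116.4] [253. 207.]
spice_1 top 0.51 [532.8 -95.4 116.5] [253. 230.]
spice_1 top 0.47 [ 382.7 -329.6  101.8] [339. 286.]
[[256.88123175  52.07875306]]
[[332.90200404  51.96508387]]
```

```bash
python3 - <<'E'
from h import *
im=cv2.imread('pics/w21.png');C=np.load('C21.npy')
for l in((-36,-212),(36,-212)):
    cap(im,C,wor(*l),z=113)
    u,v=map(int,wproj(np.r_[wor(*l),113],C)[0]); hsv=cv2.cvtColor(im,cv2.COLOR_BGR2HSV)
    print(u,v); print(hsv[v,u-34:u+35:2,1:].tolist()); print(hsv[v-34:v+35:2,u,1:].tolist())
E
```

```text
[(np.float64(150.0), np.float64(534.1), np.float64(-93.5), np.float64(19.5)), (np.float64(150.0), np.float64(533.6), np.float64(-93.5), np.float64(19.5)), (np.float64(149.2), np.float64(534.1), np.float64(-94.0), np.float64(19.5)), (np.float64(149.1), np.float64(534.6), np.float64(-93.5), np.float64(19.5)), (np.float64(148.9), np.float64(533.6), np.float64(-93.5), np.float64(20.5))]
256 52
[[4, 61], [9, 60], [13, 59], [12, 64], [87, 170], [83, 185], [34, 90], [36, 93], [38, 94], [45, 96], [43, 96], [35, 96], [32, 104], [32, 103], [36, 93], [25, 141], [24, 167], [24, 194], [22, 197], [25, 175], [30, 84], [32, 80], [37, 90], [29, 88], [25, 90], [43, 107], [80, 230], [77, 235], [80, 233], [77, 242], [77, 242], [78, 239], [78, 236], [79, 237], [77, 240]]
[[88, 195], [86, 196], [87, 197], [87, 197], [87, 197], [88, 195], [78, 143], [28, 92], [32, 95], [31, 99], [33, 94], [100, 130], [134, 168], [53, 97], [22, 80], [25, 114], [20, 222], [24, 194], [31, 83], [36, 91], [39, 99], [31, 107], [31, 106], [39, 98], [37, 96], [38, 95], [38, 94], [38, 93], [28, 82], [16, 113], [11, 241], [11, 233],
[... 509 characters left out ...]
, 125], [107, 146], [118, 147], [105, 139], [94, 149], [141, 161], [34, 212], [17, 246], [22, 235], [66, 190], [70, 132], [62, 135], [62, 199], [20, 240], [44, 208], [140, 170], [101, 162], [97, 144], [114, 152], [104, 150], [93, 124], [12, 64], [0, 60], [13, 61], [11, 69], [11, 70], [4, 66], [8, 64]]
[[82, 223], [81, 223], [81, 223], [80, 225], [79, 231], [78, 243], [57, 255], [73, 255], [109, 143], [115, 140], [119, 144], [82, 146], [42, 145], [74, 141], [57, 189], [13, 251], [25, 213], [70, 132], [44, 152], [19, 190], [79, 154], [124, 150], [123, 154], [116, 152], [116, 147], [120, 153], [117, 150], [112, 143], [110, 142], [103, 129], [89, 177], [78, 242], [69, 255], [70, 255], [69, 255]]
```

A touch test on jar 2's lid will settle its height: a closed fingertip should meet it at TCP z ≈ 124 if it's seated.

```bash
python3 -m crank '1 55 -1 0 0 0 0; 1 55 -1 0 0 0 0; 1 18.5 0 30 0 0 0; 1 0 0 50 0 0 0; 1 0 0 20 0 0 0; 1 0 0 0 0 0 0; 1 0 0 0 0 0 0'; python3 -m crank '1 0 0 8 0 0 0; 1 0 0 3 0 0 0; 1 0 0 0 0 0 0; 1 0 0 0 0 0 0'
```

```text
time_s: 69.97
ee_pos: [535.0, -93.5, 144.8]
ee_rot: [179.9, 0.0, 85.3]
force: [0.4, -0.4, 0.1]
gripper_width: 0.3
gripper_force: 0.0
time_s: 70.47
ee_pos: [534.2, -93.6, 132.8]
ee_rot: [180.0, 0.0, 85.3]
force: [-0.6, 0.4, 0.0]
gripper_width: 0.4
gripper_force: 0.0
```

```bash
python3 -m crank '1 0 0 4 0 0 0; 1 0 0 2 0 0 0; 1 0 0 0 0 0 0; 1 0 0 0 0 0 0'; python3 -m crank '1 0 0 1.5 0 0 0; 1 0 0 1.5 0 0 0; 1 0 0 0 0 0 0; 1 0 0 0 0 0 0'
```

```text
time_s: 70.97
ee_pos: [534.1, -93.5, 126.7]
ee_rot: [180.0, 0.0, 85.3]
force: [0.4, 0.5, 0.2]
gripper_width: 0.5
gripper_force: 0.0
time_s: 71.47
ee_pos: [534.3, -93.6, 124.4]
ee_rot: [179.9, 0.0, 85.3]
force: [-1.1, 0.1, 6.2]
gripper_width: 0.1
gripper_force: 2.7
```

Contact at 124.4, so jar 2 is seated. Now the last jar.

```bash
python3 -m crank '1 0 0 -50 0 0 0; 1 0 0 -58 0 0 0; -0.4 0 0 0 0 0 0'; python3 -c "
from h import *
plan(603,-300,230,-4.7,10)"
```

```text
time_s: 71.85
ee_pos: [536.7, -94.0, 236.3]
ee_rot: [179.4, 0.1, 85.3]
force: [0.4, -0.2, -1.3]
gripper_width: 7.8
gripper_force: 0.0
dist 216.0 dyaw -89.95 rows 10
[-20.0, 8.3, 0.6] turn 9.0
[-18.4, 11.3, 0.6] turn 9.0
[-16.4, 14.1, 0.6] turn 9.0
[-14.0, 16.5, 0.6] turn 9.0
[-11.3, 18.5, 0.6] turn 9.0
[-8.3, 20.0, 0.6] turn 9.0
[-5.0, 21.0, 0.6] turn 9.0
[-1.7, 21.6, 0.6] turn 9.0
[1.7, 21.6, 0.6] turn 9.0
[5.1, 21.0, 0.6] turn 9.0
```

```bash
python3 -m crank '-0.4 -20 8 0.5 0 0 9; -0.4 -18.5 11 0.5 0 0 9; -0.4 -16.5 14 0.5 0 0 9; -0.4 -14 16.5 0.5 0 0 9; -0.4 -11 18.5 0.5 0 0 9; -0.4 -8 20 0.5 0 0 9; -0.4 -5 21 0.5 0 0 9; -0.4 -1.5 21.5 0.5 0 0 9; -0.4 1.5 21.5 0.5 0 0 9; -0.4 5 21 0.5 0 0 9'; python3 -m crank '-0.4 0 0 0 0 0 0; -0.4 0 0 0 0 0 0; -0.4 0 0 0 0 0 0'
python3 - <<'E'
from h import *
im,C=wfind('spice_1'); cv2.imwrite('pics/w22.png',im); np.save('C22.npy',C); cap(im,C,(611,-301))
hsv=cv2.cvtColor(im,cv2.COLOR_BGR2HSV); u0,v0=map(int,wproj([611,-301,105],C)[0]); m=(((hsv[:,:,0]<12)|(hsv[:,:,0]>172))&(hsv[:,:,1]>80)&(hsv[:,:,2]>60)).astype(np.uint8); M=np.zeros_like(m); M[v0-35:v0+35,u0-35:u0+35]=1; m*=M
n,l,st,ce=cv2.connectedComponentsWithStats(m); i=1+np.argmax(st[1:,4]); x,y,w,h,a=st[i]; print(st[i],u0,v0); print(wray((x+w/2-.5,y+h/2-.5),105,C),wray((x+w/2-.5,y+h-.5-18.5),105,C))
E
```

```text
time_s: 73.1
ee_pos: [599.5, -299.3, 224.8]
ee_rot: [-179.9, 0.1, -5.0]
force: [-0.0, 0.1, 1.0]
gripper_width: 63.8
gripper_force: 0.0
time_s: 73.47
ee_pos: [599.6, -298.0, 226.5]
ee_rot: [-180.0, 0.0, -4.6]
force: [0.5, -0.2, 0.6]
gripper_width: 64.0
gripper_force: 0.0
[ 599.5823431  -297.95985     226.52625942] [-1.79977678e+02  3.04600968e-02 -4.63278400e+00]
spice_1 0.97 [ 529.5 -316.6   88.6] [[273. 239.]]
spice_1 0.93 [ 618.5 -302.5  103. ] [[255. 168.]]
spice_1 0.66 [ 399.2 -329.8   33.2] [[285. 300.]]
spice_1 0.6 [552.3 -98.6  71.8] [[ 94. 229.]]
spice_1 0.59 [ 557.9 -251.8   98.4] [[214. 224.]]
spice_1 0.58 [ 610.7 -107.   106.3] [[ 70. 191.]]
[(np.float64(144.7), np.float64(612.5), np.float64(-305.5), np.float64(20.5)), (np.float64(144.2), np.float64(613.0), np.float64(-305.5), np.float64(20.5)), (np.float64(142.9), np.float64(612.5), np.float64(-305.0), np.float64(20.5)), (np.float64(142.6), np.float64(613.0), np.float64(-306.0), np.float64(20.5)), (np.float64(142.6), np.float64(612.0), np.float64(-306.0), np.float64(19.5))]
[239 155  40  39 777] 254 175
[ 612.38080249 -305.49951532  105.        ] [ 611.32152082 -305.41939487  105.        ]
```

```bash
python3 -m crank '-0.4 13 6.5 15 0 0 0; -0.4 0 0 50 0 0 0; -0.4 0 0 50 0 0 0; -0.4 0 0 30 0 0 0; -0.4 0 0 15 0 0 0; -0.4 0 0 0 0 0 0; 1 0 0 0 0 0 0; 1 0 0 0 0 0 0; 1 0 0 0 0 0 0; 1 0 0 0 0 0 0' 25; python3 -m crank '1 0 0 -20 0 0 0; 1 0 0 -50 0 0 0; 1 0 0 -60 0 0 0; 1 0 0 -40 0 0 0; 1 0 0 0 0 0 0'; python3 -c "
from h import *
plan(430,-5,235,-4.7)"
```

```text
time_s: 74.82
ee_pos: [612.9, -306.6, 68.0]
ee_rot: [180.0, -0.1, -4.7]
force: [-0.6, 0.5, 4.9]
gripper_width: 40.3
gripper_force: 24.9
time_s: 75.45
ee_pos: [613.6, -307.3, 240.7]
ee_rot: [179.8, -0.4, -4.7]
force: [0.6, -0.3, -0.7]
gripper_width: 40.6
gripper_force: 24.9
dist 354.0 dyaw 0.05 rows 7
[-29.7, -40.9, 0.8] turn -0.01
[-29.7, -40.9, 0.8] turn -0.01
[-29.7, -40.9, 0.8] turn -0.01
[-29.7, -40.9, 0.8] turn -0.01
[-29.7, -40.9, 0.8] turn -0.01
[-29.7, -40.9, 0.8] turn -0.01
[-29.7, -40.9, 0.8] turn -0.01
```

```bash
python3 -m crank '1 -29.7 -41 0 0 0 0; 1 -29.7 -41 0 0 0 0; 1 -29.7 -41 0 0 0 0; 1 -29.7 -41 0 0 0 0; 1 -29.7 -41 0 0 0 0; 1 -29.7 -41 0 0 0 0; 1 -29.7 -41 0 0 0 0; 1 0 0 50 0 0 0; 1 0 0 50 0 0 0; 1 0 0 40 0 0 0'; python3 -m crank '1 0 0 15 0 0 0; 1 0 0 10 0 0 0; 1 0 0 5 0 0 0; 1 0 0 0 0 0 0; 1 0 0 0 0 0 0'
```

```text
time_s: 76.7
ee_pos: [426.3, -3.0, 93.5]
ee_rot: [180.0, 0.2, -4.7]
force: [0.2, -0.3, -1.0]
gripper_width: 40.6
gripper_force: 24.9
time_s: 77.32
ee_pos: [428.2, -2.7, 67.3]
ee_rot: [-179.9, 0.0, -4.8]
force: [-2.7, 1.0, 6.3]
gripper_width: 40.3
gripper_force: 25.0
```

```bash
python3 -m crank '-0.4 0 0 0 0 0 0; -0.4 0 0 0 0 0 0; -0.4 0 0 0 0 0 -10; -0.4 0 0 0 0 0 -10; -0.4 0 0 0 0 0 -10; -0.4 0 0 0 0 0 -10; -0.4 0 0 0 0 0 -10; -0.4 0 0 0 0 0 -10; -0.4 0 0 0 0 0 -10; -0.4 0 0 0 0 0 -10'; python3 -m crank '-0.4 0 0 -1 0 0 -10; -0.4 0 0 0 0 0 0; 1 0 0 0 0 0 0; 1 0 0 0 0 0 0; 1 0 0 0 0 0 0; 1 0 0 0 0 0 0' 25;  python3 -m crank '1 0 0 -20 0 0 0; 1 0 0 -50 0 0 0; 1 0 0 -60 0 0 0; 1 0 0 -40 0 0 0; 1 0 0 0 0 0 0'; python3 -c "
from h import *
plan(542.3,-37.3,235,85.3)"
```

```text
time_s: 78.58
ee_pos: [429.0, -3.4, 66.6]
ee_rot: [180.0, 0.0, 75.6]
force: [0.2, -0.4, 1.2]
gripper_width: 63.8
gripper_force: 0.0
time_s: 79.32
ee_pos: [428.6, -3.3, 67.6]
ee_rot: [-180.0, 0.0, 85.2]
force: [-0.6, -0.0, 0.2]
gripper_width: 40.3
gripper_force: 25.0
time_s: 79.95
ee_pos: [430.7, -3.3, 240.6]
ee_rot: [179.6, -0.0, 85.2]
force: [0.5, -0.3, -0.9]
gripper_width: 40.9
gripper_force: 25.0
dist 117.0 dyaw 0.06 rows 3
[-8.2, 38.0, 1.9] turn -0.02
[-8.2, 38.0, 1.9] turn -0.02
[-8.2, 38.0, 1.9] turn -0.02
```

```bash
python3 -m crank '1 -8.2 38 0 0 0 0; 1 -8.2 38 0 0 0 0; 1 -8.2 38 0 0 0 0; 1 0 0 50 0 0 0; 1 0 0 30 0 0 0; 1 0 0 20 0 0 0; 1 0 0 0 0 0 0; 1 0 0 0 0 0 0'; python3 -c "
from h import *
plan(541.8,-37.2,127,85.25,1)"
```

```text
time_s: 80.95
ee_pos: [540.5, -37.2, 137.6]
ee_rot: [-180.0, 0.0, 85.3]
force: [-0.6, -0.3, -0.8]
gripper_width: 40.5
gripper_force: 25.0
dist 11.0 dyaw -0.0 rows 1
[0.1, 1.3, 10.6] turn 0.0
```

```bash
python3 -m crank '1 0 1.2 5 0 0 0; 1 0 0 6 0 0 0; 1 0 0 4 0 0 0; 1 0 0 0 0 0 0; 1 0 0 0 0 0 0'; python3 -m crank '1 0 0 3 0 0 0; 1 0 0 3 0 0 0; 1 0 0 0 0 0 0; 1 0 0 0 0 0 0'
```

```text
time_s: 81.58
ee_pos: [541.7, -37.3, 122.7]
ee_rot: [180.0, 0.0, 85.3]
force: [1.3, 1.2, -0.2]
gripper_width: 40.6
gripper_force: 25.0
time_s: 82.08
ee_pos: [541.6, -37.3, 116.6]
ee_rot: [-180.0, 0.0, 85.3]
force: [0.6, 0.8, -0.8]
gripper_width: 40.6
gripper_force: 25.0
```

```bash
python3 -m crank '1 0 0 8 0 0 0; 1 0 0 8 0 0 0; 1 0 0 8 0 0 0; 1 0 0 6 0 0 0; 1 0 0 0 0 0 0; 1 0 0 0 0 0 0'; python3 -m crank '1 0 0 5 0 0 0; 1 0 0 4 0 0 0; 1 0 0 2 0 0 0; 1 0 0 1 0 0 0; 1 0 0 0 0 0 0'
```

```text
time_s: 82.82
ee_pos: [541.8, -37.3, 86.8]
ee_rot: [180.0, 0.0, 85.3]
force: [0.2, 0.7, -1.2]
gripper_width: 40.3
gripper_force: 25.0
time_s: 83.45
ee_pos: [541.3, -37.3, 75.6]
ee_rot: [-180.0, 0.0, 85.3]
force: [-2.4, 0.0, 7.0]
gripper_width: 40.3
gripper_force: 25.0
```

Seated, with contact at 75.6 as expected. Release, lift, back away and check everything numerically.

```bash
python3 -m crank '-0.2 0 0 0 0 0 0; -0.2 0 0 0 0 0 0; -0.2 0 0 0 0 0 0; -0.2 0 0 -20 0 0 0; -0.2 0 0 -55 0 0 0; -0.2 0 0 -60 0 0 0; -0.2 0 0 -60 0 0 0; -0.2 -55 -20 -20 0 0 0; -0.2 -55 -20 0 0 0 0; -0.2 0 0 0 0 0 0'; python3 -m crank '-0.2 0 0 0 0 0 0; -0.2 0 0 0 0 0 0'
python3 - <<'E'
from h import *
s=env.state(); C=wristcam(s); im=snap('wrist','w23.png'); print(s['ee_pos'])
hsv=cv2.cvtColor(im,cv2.COLOR_BGR2HSV); m=cv2.inRange(hsv,(0,150,60),(4,255,255))|cv2.inRange(hsv,(174,150,60),(180,255,255))
n,l,st,ce=cv2.connectedComponentsWithStats(m); i=1+np.argmax(st[1:,4]); print('pin',st[i],ce[i],wray(ce[i],212,C))
for w in((-36,-156),(-36,-212),(36,-212)): cap(im,C,wor(*w),z=113)
grab_frame('top'); 
for n in('spice_1','dip_bowl','salt_shaker','tub_blue','pin','handle_grip'): find(n,'top',9)
E
```

```text
time_s: 84.7
ee_pos: [491.2, -146.3, 290.0]
ee_rot: [180.0, 0.1, 85.0]
force: [-0.7, 0.3, 0.6]
gripper_width: 54.8
gripper_force: 0.0
time_s: 84.95
ee_pos: [493.0, -142.6, 289.3]
ee_rot: [-180.0, -0.0, 85.3]
force: [0.1, 0.3, 0.1]
gripper_width: 54.8
gripper_force: 0.0
[ 493.04485552 -142.59673775  289.26983258]
pin [298  71   4   2   4] [299.5  71.5] [536.72449769 -39.54032667 212.        ]
[(np.float64(141.5), np.float64(538.1), np.float64(-38.2), np.float64(19.5)), (np.float64(141.2), np.float64(538.1), np.float64(-38.7), np.float64(19.5)), (np.float64(141.1), np.float64(539.1), np.float64(-38.2), np.float64(20.5)), (np.float64(140.6), np.float64(538.6), np.float64(-38.2), np.float64(20.5)), (np.float64(139.5), np.float64(538.1), np.float64(-37.7), np.float64(19.5))]
[(np.float64(140.5), np.float64(534.1), np.float64(-92.0), np.float64(20.5)), (np.float64(140.4), np.float64(533.1), np.float64(-92.0), np.float64(20.5)), (np.float64(140.4), np.float64(532.6), np.float64(-92.5), np.float64(19.5)), (np.float64(140.2), np.float64(533.6), np.float64(-92.0), np.float64(20.5)), (np.float6
[... 367 characters left out ...]
(20.5)), (np.float64(136.8), np.float64(608.3), np.float64(-99.9), np.float64(19.5))]
spice_1 top 0.65 [ 626.9 -431.7   20.3] [365. 203.]
spice_1 top 0.63 [ 507.8 -309.6  107.6] [331. 239.]
spice_1 top 0.59 [ 383.2 -323.5  101.6] [337. 285.]
spice_1 top 0.51 [534.  -34.7 115.4] [231. 229.]
spice_1 top 0.4 [ 414.3 -117.6  106.1] [261. 274.]
dip_bowl top 0.77 [ 625.  -433.4   21.3] [366. 204.]
salt_shaker top 0.76 [734.2  28.8  73.3] [210. 163.]
salt_shaker top 0.38 [562.3  97.1 101.4] [184. 220.]
tub_blue top 0.7 [574.2 116.5 160.5] [173. 212.]
pin top 0.72 [589.8 123.1 175.3] [170. 205.]
handle_grip top 0.88 [584.2 121.  171.1] [171. 207.]
handle_grip top 0.43 [585.7  41.1  54.6] [206. 214.]
```

```bash
python3 - <<'E'
from h import *
for cam in('top','scene'):
    im=grab_frame(cam); cm=camera_model(cam); pr=lambda P:(lambda q:(q[:2]/q[2]).round(1))(np.array(cm['K'])@(np.array(cm['R'])@np.array(P)+np.array(cm['t']).ravel()))
    hsv=cv2.cvtColor(im,cv2.COLOR_BGR2HSV); m=cv2.inRange(hsv,(0,150,60),(5,255,255))|cv2.inRange(hsv,(174,150,60),(180,255,255))
    n,l,st,ce=cv2.connectedComponentsWithStats(m); print(cam,[(st[i].tolist(),ce[i].round(1).tolist()) for i in range(1,n) if st[i][4]>15])
    print('pin top/bot',pr([584.5,33,216]),pr([584.5,33,201]),pr([584.5,33,186]),'keeper',pr([602,228,201]))
E
```

```text
top [([198, 198, 9, 12, 85], [202.2, 203.4])]
pin top/bot [202.4 203.8] [203.  204.9] [203.6 206.1] keeper [127.7 198.1]
scene [([340, 64, 26, 39, 698], [353.7, 84.1]), ([220, 181, 9, 13, 96], [224.1, 187.3])]
pin top/bot [223.9 183.1] [224.1 187.3] [224.4 191.4] keeper [166.5 221.9]
```

The pin reads home in both views, and the bowl and shaker haven't moved. Handing in.

```bash
python3 -c "
from h import *
print(env.job_done())"
```

```text
the job is handed in; nothing more can be done
None
```

I handed the job in: three tubs stacked and seated, handle shut at its stop, pin home, all three spice jars standing in the rack, bowl, salt shaker and purple look-alikes left alone; the hand-in gave no verdict.

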